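Demagnetise a steel sleeve held in tongs

ROBOT

A 6-joint arm with a two-finger parallel gripper is mounted at the origin on the work surface. World frame = base frame: x ahead of the robot, y to its left, z up, the work surface at z = 0. Lengths are in mm, angles in rad, forces in N, time in s.
With the tool pointing down it reaches from about 350 to 775 mm from the base axis. Payload 7.3 kg.
Tool frame: the origin (TCP) lies midway between the tips of the shut fingers; the grasp point (between the pads) lies 19 mm behind it; x points along the fingers, z is the direction in which the jaws open and shut, and the axes are right-handed (so a half turn about x gives the same grasp; the last joint's range is limited). The gripper opens to 92 mm and grips with 3 to 60 N. Pads are 19 mm wide; open, the fingers measure 130 mm over their backs; the gripper's body (75 mm by 190 mm) begins 47 mm behind the grasp point.
Start: joints at [0.957, 0.342, 1.524, -0, 1.275, -0.146], TCP at [236.724, 468.622, 226.741] pointing down, gripper open.
Joint ranges: [-2.53, 2.53], [-0.77, 2.02], [0.04, 2.7], [-1, 4.14], [0.28, 2.66], [-3.11, 3.11]. Speed limits (rad/s): [2.57, 2.57, 3.14, 3.14, 3.14, 3.14].

INTERFACE

Orientations are given as [roll, pitch, yaw] about the fixed x, y, z axes, in that order (R = Rz(yaw) Ry(pitch) Rx(roll)).
In Python, from plant import monitor, optics, close_job gives the robot as it stands.
- The arm moves only by the tool send_rows, never from a script. Its argument "commands" is a list that holds one entry, the list of rows, each a list of 5 numbers: the shift along the tool's x, y, z in m, then the turn about the tool's x in degrees, then the finger opening in m, from 0 to 0.0918. A call has 1 to 10 rows; each row shifts and turns the pose as measured when the row begins, along the tool's axes as they then stand; what a row does not reach is not made up. A row lasts 1/12 s, in which the tool goes at most 41.7 mm and 7.16 degrees, less where a joint would pass 70% of its speed; a pose out of reach is approached as far as the arm can. A call with a gripper value outside its range is refused whole. The fingers move at their own pace and stop on an object; the grip force is fixed at half the most. Time passes only in rows, so rows that do not move let the fingers close. It gives the time, the measured TCP pose, the force and the opening at its end, in the units of the state.
- monitor.get_obs(): the state, without advancing time (a new reading comes with each control period).
- optics.capture(name): name is "side" or "top"; returns a dict with "color" (420x560x3 uint8, blue, green, red), "camera_matrix" (3x3 intrinsics, pixels), "k1" (the pictures are not rectified: a ray, as slopes to the right and down, at radius r is drawn at 1 + k1 r^2 times it, then the intrinsics apply), "camera_from_world" (4x4, takes a point from world to camera coordinates). Camera axes: x right, y down, z forward; pixel columns grow to the right and rows downward; lengths in mm; the calibration is good to about 2 mm. A picture is of the moment at which its call begins. There is no depth.
- close_job(): hands the job in, once; it reports no verdict.
The state is a dict: "time": time; "joint_positions": joint angles; "dq": joint speeds; "tau": joint torques, N m; "tool_pos": TCP position; "tcp_rot": TCP orientation; "contact_force": force on the tool from outside, world axes, zero at the start; "moment": the same for the moment, N m; "grip_width": finger opening in mm.
Only numpy, scipy, OpenCV 4.12 (cv2) and the standard library are available. Lean on these libraries where they do the work, as an engineer would, in place of code of your own. Each camera call takes 0.05 s, during which the arm holds its last target.

TASK

Set the demagnetiser: turn its dial until the white pointer lines up with the green mark on the scale ring. Then take the tongs by their blue grips, close their jaws on the bright steel flanged sleeve (touch it with the tongs only, and leave the brass bush and the dark collar where they stand) and hold it upright and still in the air over the middle of the machine's black pad, about 5 cm above it, without it ever touching the machine. Finish while holding it there in the closed tongs: do not put anything down or let go.

Things in the scene. Friction and masses are not known exactly. Their poses are not given: they have to be found in the camera images.
- demag: Demagnetiser, fixed to the bench: a low grey box with a blue foot band, 180 (its x) x 260 (its y) mm, top face 60 mm above the bench. Origin at the centre of its underside, z up. On its top: the black pad and, 125 mm further along its +y, the dial. Position and yaw vary.
- pad (a point): Centre of the upper face of the demagnetiser's black square rubber pad (100 x 100 mm, 4 mm thick, yellow border), 64 mm above the bench; at (20, -55) mm in the machine's x, y.
- dial (a joint): Dial angle in rad about its vertical axis; grows as it is turned clockwise seen from above. Turns from -2.6 to 2.6 with light friction (0.04 N m) and stays where it is left. The pointer's direction, seen from above and counted counter-clockwise from the machine's +x, is 0.7 minus this value.
- dial_grip (a point): On the dial's axis, 26 mm above the machine's top: the height to grip. Its x axis runs along the black grip bar to the pointer. The bar, 46 mm long, 14 mm wide, rises from 10 to 36 mm above the machine's top, over a round black skirt of radius 26 mm whose upper face is 10 mm above the machine's top. Pinch the bar across its width from above.
- pointer (a point): Outer end of the white pointer line at the rim of the dial's skirt, 26 mm from the dial's axis.
- mark (a point): Inner end of the green mark on the aluminium scale ring (radius 44 mm) around the dial, 28 mm from the dial's axis. The ring is fixed during the job but stands differently each time. With the pointer at the mark the two points are 2 mm apart.
- tongs: Loose spring tongs lying flat, 210 mm long, 0.10 kg, balanced at the grips: round steel hub at the rear (x = -95 mm), two upright steel bands, blue grips, black jaws (x = +90 mm). Origin at the underside, below the middle between the grips; x points to the jaws, z up. A spring keeps them open; squeezing the grips along y closes the jaws. While gripped they move with the gripper and are reported as None.
- tongs_grip (a point): Middle between the blue grips, 15 mm above the tongs' underside; axes as the tongs. The grips are 50 mm along x, 30 mm high from the underside up, 57 mm over their outer faces when open, 38 mm (and parallel) when the jaws touch a 30 mm round part. Squeezing takes 8 N at first, 12 N at the end; to carry the tongs open, squeeze the grips to about 51 mm.
- tongs_jaw (a point): Middle between the jaws, 90 mm ahead of the grips, 11 mm above the tongs' underside. Each jaw is an upright shallow V of black rubber, 29 mm along x, 2 to 20 mm above the underside. Open, they leave 59 mm between their inner ends (47 mm with the grips squeezed to 51 mm) and reach 42 mm to each side.
- tong_l: The tongs' left arm (+y side of the tongs), origin at the hub axis; it turns about the hub by 0.1 rad from open to closed on the sleeve.
- tong_r: The tongs' right arm (-y side of the tongs), origin at the hub axis; the mirror image of the left arm.
- board: Fixed plywood parts board, 110 (x) x 290 (y) x 12 mm, with three green squares 90 mm apart along its y. Origin at the centre of its underside. The sleeve, brass bush and collar stand on its squares, in any order.
- sleeve: The bright steel flanged sleeve, loose, about 0.13 kg, standing upright on the board: foot flange 36 mm across and 5 mm thick, above it a round barrel 30 mm across up to 45 mm height, with a dark bore in the top. Origin at the centre of its underside, z along its axis.
- sleeve_mid (a point): Point on the sleeve's axis, 23 mm above its underside: the height where the jaws should close.
- brass: Brass bush of the same shape and size as the sleeve, a bystander on the board. Origin at the centre of its underside.
- collar: Dark steel collar, 42 mm across and 18 mm high, a bystander on the board. Origin at the centre of its underside.
Mind the look-alikes: they are no part of the job. Of the things shaped like the tongs, the steel one is meant.

How it is judged (in metres and radians):
On the way, in this order (a step that is already met when the one before it is completed fails the run):
1. the dial's pointer stands at the green mark (horizontal distance between pointer and mark below 0.005 m), for 0.3 s.
2. the sleeve is lifted clear of the board between the jaws of the tongs (contact force between sleeve and tong_l above 0.5 N and contact force between sleeve and tong_r above 0.5 N and z of sleeve in the frame of board above 0.03 m), for 0.2 s.
At the end, for the whole second after the job is handed in: Held through the last second: pointer within 5 mm of the mark; both jaws press the sleeve (over 0.5 N), fingers hold the tongs; sleeve axis within 40 mm of the pad centre, underside 20 to 100 mm above it, upright within 0.3 rad, still; sleeve and tongs clear of the machine (horizontal distance between pointer and mark below 0.005 m and contact force between sleeve and tong_l above 0.5 N and contact force between sleeve and tong_r above 0.5 N and contact force between the fingers and tongs above 2 N and horizontal distance between sleeve_mid and pad below 0.04 m and z of sleeve in the frame of pad between 0.02 and 0.1 m and angle between sleeve's own z axis and vertical below 0.3 rad and linear speed of sleeve below 0.03 m/s and contact force between each of sleeve, tongs and demag below 0.1 N); the arm keeps its last pose, push and grip.
It fails at once if the robot itself touches the sleeve (contact force between any of the fingers, the arm and sleeve above 0.5 N).
It fails at once if the sleeve touches the demagnetiser (contact force between sleeve and demag above 0.5 N).
It fails at once if the brass bush or the collar is knocked or moved by over 30 mm (distance of any of brass, collar from where it was at the start of the episode above 0.03 m).
It also fails if it takes over 67 s, if anything falls off the work surface, if the arm or the gripper's body presses on something with over 40 N, if the wrist force passes 120 N, or if a joint passes its speed limit or range.

## Working session

There is one attempt and no reset: what is moved stays moved. The work goes in short steps, Python scripts to look and compute and a tool call to move; the robot and the scene stay as the last step left them, time stands still between calls to the robot, and variables do not carry over. Pictures are saved under pics/ and viewed, and the job is handed in when it is done.

Besides the shell and the picture viewer there is one more tool, called as name(argument=value, ...) on one line, values as JSON. send_rows: Moves the arm, as the interface text tells. Its arguments: {"type":"object","properties":{"commands":{"type":"array","items":{"type":"array","items":{"type":"array","items":{"type":"number"}}}}},"required":["commands"]}

```bash
mkdir -p pics; ls; python3 - <<'E'
from plant import monitor, optics
import cv2
o=monitor.get_obs(); print(o)
for n in("top","side"):
    c=optics.capture(n); cv2.imwrite(f"pics/{n}0.png",c["color"]); print(n,c["camera_matrix"],c["k1"],c["camera_from_world"])
E
```

```text
pics
{'time': 0.0, 'joint_positions': array([ 9.56995486e-01,  3.42710504e-01,  1.52501970e+00, -3.82860821e-05,
        1.27540980e+00, -1.46003061e-01]), 'dq': array([-0.0011345 , -0.00027317,  0.00114969, -0.00067117,  0.00032247,
       -0.00184091]), 'tau': array([ 2.64350012e-03, -4.31240666e+01, -2.44222730e+01,  7.18633225e-02,
        5.56501374e-02, -1.46854982e-04]), 'tool_pos': array([236.48494448, 468.25770689, 226.05037665]), 'tcp_rot': array([ 3.01924544,  1.56924855, -2.16093014]), 'contact_force': array([-0.23378169,  0.61733253,  0.19045163]), 'moment': array([ 0.00759949, -0.0307551 ,  0.03063693]), 'grip_width': 91.92288137478741}
top [[484.84942093   0.         281.24788702]
 [  0.         484.84942093 209.13704827]
 [  0.           0.           1.        ]] -0.11711025833062473 [[-1.51538380e-02 -9.99863141e-01  6.63786207e-03 -1.36127005e+02]
 [-9.82180111e-01  1.36414221e-02 -1.87446370e-01  4.53357331e+02]
 [ 1.87330166e-01 -9.36010803e-03 -9.82252410e-01  1.51156467e+03]
 [ 0.00000000e+00  0.00000000e+00  0.00000000e+00  1.00000000e+00]]
side [[501.88085759   0.         281.40569791]
 [  0.         501.88085759 212.50641463]
 [  0.           0.           1.        ]] 0.028529667618571918 [[ 9.97990976e-01 -6.26616575e-02  9.35569101e-03 -4.26498776e+02]
 [-2.54087634e-02 -5.31124921e-01 -8.46912459e-01  2.16192477e+01]
 [ 5.80379791e-02  8.44973275e-01 -5.31650034e-01  1.55513003e+03]
 [ 0.00000000e+00  0.00000000e+00  0.00000000e+00  1.00000000e+00]]
```

View pics/top0.png

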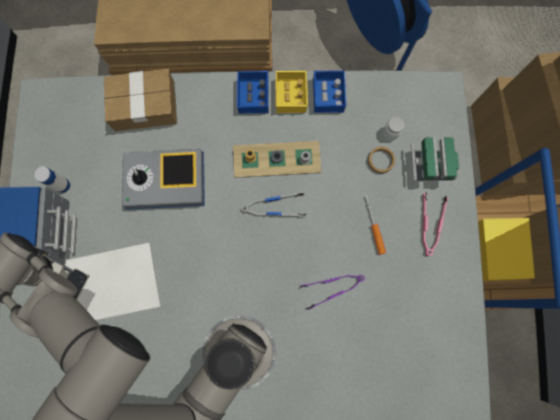

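View pics/side0.png

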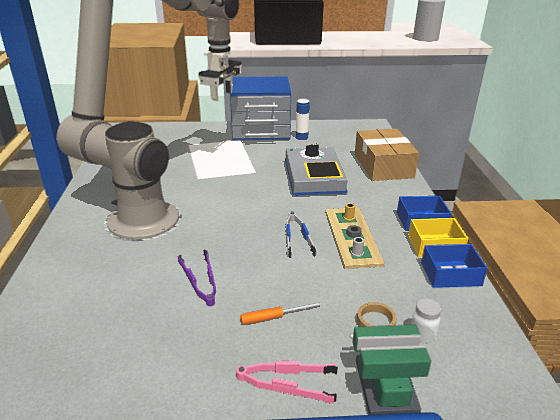

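The top view shows the machine around (163,178), the steel tongs around (273,205) with jaws to the right, and the board around (277,158), holding brass at (250,157), the collar at (277,157) and the sleeve at (305,156). I'll zoom in next.

```bash
python3 - <<'E'
import cv2
a=cv2.imread("pics/top0.png"); 
def z(a,x0,y0,w,h,s,n): cv2.imwrite(f"pics/{n}.png",cv2.resize(a[y0:y0+h,x0:x0+w],None,fx=s,fy=s,interpolation=cv2.INTER_CUBIC))
z(a,115,140,100,75,8,"zt_m"); z(a,230,135,100,90,6.6,"zt_b")
b=cv2.imread("pics/side0.png"); z(b,275,135,80,65,9,"zs_m"); z(b,275,195,115,80,6.9,"zs_b")
E
```

```text
(no output)
```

View pics/zt_m.png

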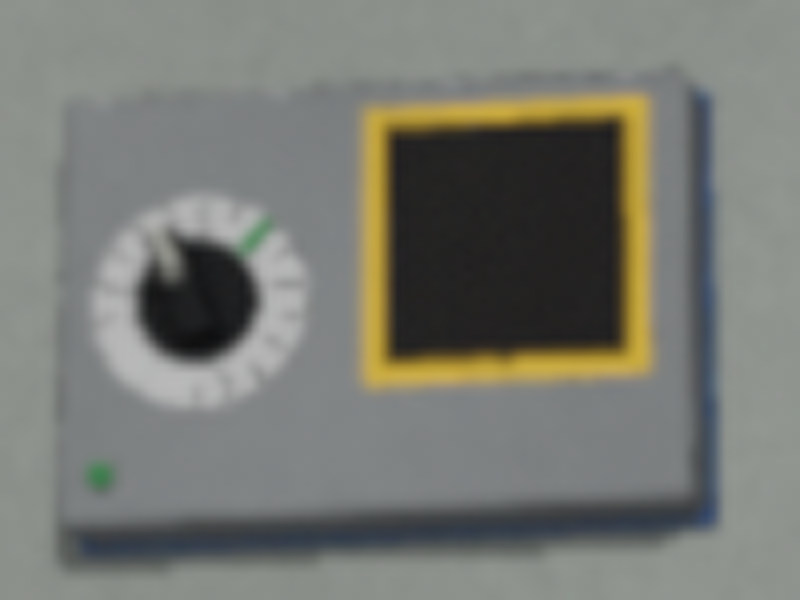

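View pics/zt_b.png

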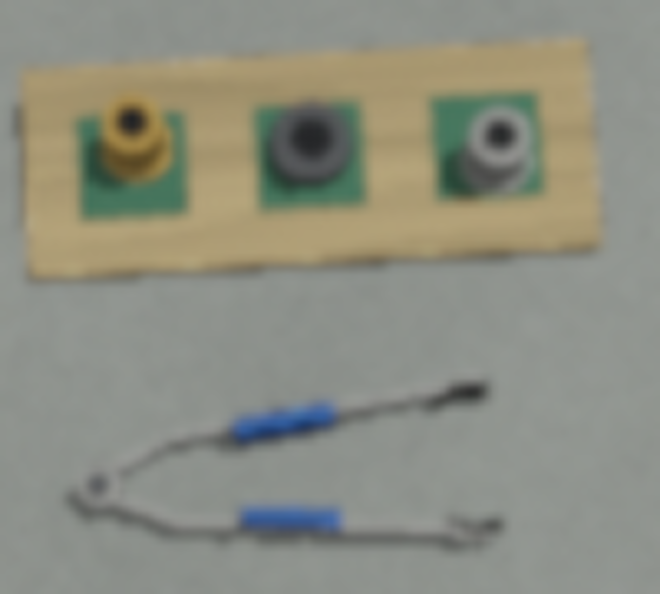

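View pics/zs_m.png

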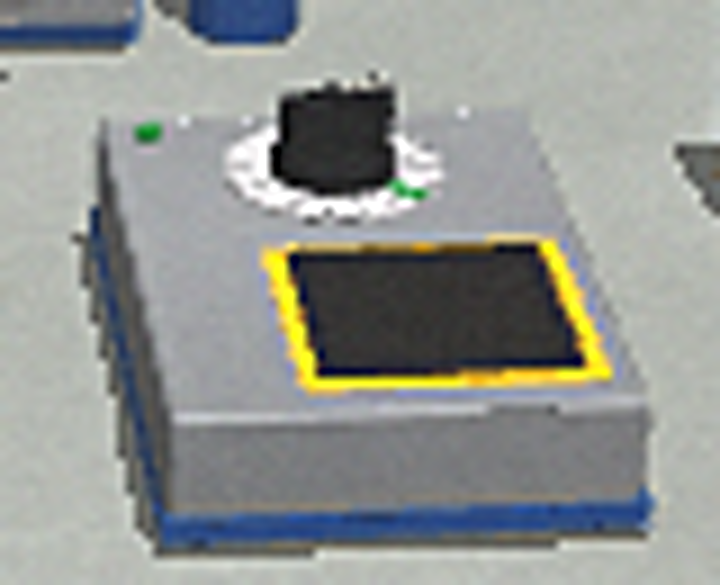

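View pics/zs_b.png

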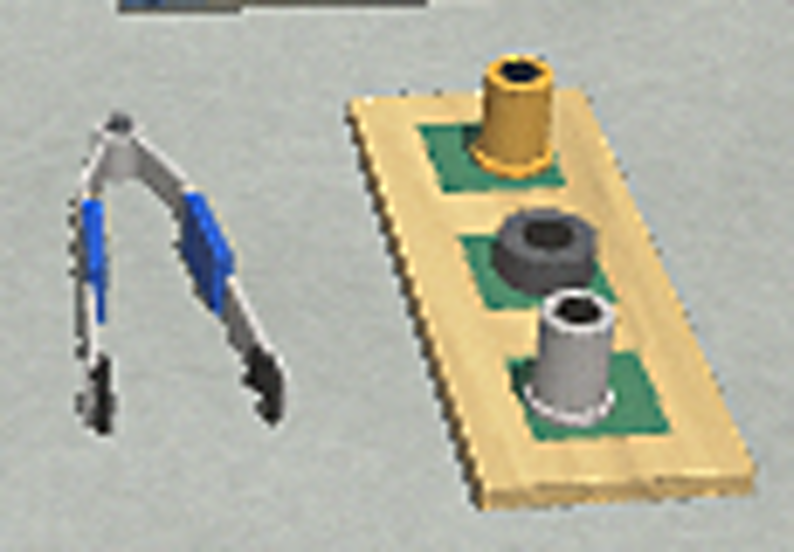

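```bash
cat > h.py <<'E'
import numpy as np, cv2
from scipy.optimize import least_squares
C={"top":(np.array([[484.84942093,0,281.24788702],[0,484.84942093,209.13704827],[0,0,1.]]),-0.11711025833062473,np.array([[-1.51538380e-02,-9.99863141e-01,6.63786207e-03,-1.36127005e+02],[-9.82180111e-01,1.36414221e-02,-1.87446370e-01,4.53357331e+02],[1.87330166e-01,-9.36010803e-03,-9.82252410e-01,1.51156467e+03]])),
"side":(np.array([[501.88085759,0,281.40569791],[0,501.88085759,212.50641463],[0,0,1.]]),0.028529667618571918,np.array([[9.97990976e-01,-6.26616575e-02,9.35569101e-03,-4.26498776e+02],[-2.54087634e-02,-5.31124921e-01,-8.46912459e-01,2.16192477e+01],[5.80379791e-02,8.44973275e-01,-5.31650034e-01,1.55513003e+03]]))}
def proj(n,p):
    K,k,M=C[n]; p=np.atleast_2d(p).astype(float)
    return cv2.projectPoints(p,cv2.Rodrigues(M[:,:3])[0],M[:,3],K,np.array([k,0,0,0.]))[0][:,0]
def unproj(n,uv,z):
    K,k,M=C[n]; d=cv2.undistortPoints(np.array([[uv]],float),K,np.array([k,0,0,0.]))[0,0]
    r=M[:,:3].T@np.array([d[0],d[1],1]); o=-M[:,:3].T@M[:,3]
    return o+r*(z-o[2])/r[2]
def crop(uv,x0,y0,s): uv=np.asarray(uv,float); return (uv+.5)/s-.5+[x0,y0]
E
cat > fit1.py <<'E'
from h import *
tm=lambda *a:crop(a,115,140,8); tb=lambda *a:crop(a,230,135,6.6); sm=lambda *a:crop(a,275,135,9); sb=lambda *a:crop(a,275,195,6.9)
# machine
loc=[];obs=[]
pt=[(70,-5,64),(70,-105,64),(-30,-105,64),(-30,-5,64)]
bt=[(90,130,60),(90,-130,60),(-90,-130,60),(-90,130,60)]
for p,q in zip(pt,[(362,107),(650,97),(652,375),(365,387)]): loc.append(("top",p,tm(*q)))
for p,q in zip(bt,[(68,103),(688,80),(697,500),(65,527)]): loc.append(("top",p,tm(*q)))
for p,q in zip(pt,[(555,240),(610,378),(305,390),(262,250)]): loc.append(("side",p,sm(*q)))
for p,q in [((90,-130,60),(650,408)),((-90,-130,60),(172,425))]: loc.append(("side",p,sm(*q)))
def T(x,p): c,s=np.cos(x[2]),np.sin(x[2]); return np.array([x[0]+c*p[0]-s*p[1],x[1]+s*p[0]+c*p[1],p[2]])
f=lambda x:np.concatenate([proj(n,T(x,p))[0]-q for n,p,q in loc])
r=least_squares(f,[500,200,0.]); X=r.x; print("demag",X,"\n",f(X).reshape(-1,2).round(1).tolist())
dial=T(X,(20-0,70,60)); print("dial",dial,"pad",T(X,(20,-55,64)))
print("skirt ctr top",unproj("top",tm(197,298),70))
D=T(X,(20,70,0))
for q,z in [((245,250),61),((270,220),61)]:
    m=unproj("top",tm(*q),z); v=m-D; print("mark top",m,np.hypot(*v[:2]),np.arctan2(v[1],v[0]))
for q in [(392,186),(425,195)]:
    m=unproj("side",sm(*q),61); v=m-D; print("mark side",m,np.hypot(*v[:2]),np.arctan2(v[1],v[0]))
for q,z in [((152,232),70),((180,278),96)]:
    m=unproj("top",tm(*q),z); v=m-D; print("ptr",m,np.hypot(*v[:2]),np.arctan2(v[1],v[0]))
for nm,a,b,z in [("sleeve",(500,133),(577,310),57),("brass",(132,120),(520,70),57),("collar",(311,137),(546,233),30)]:
    print(nm,unproj("top",tb(*a),z),unproj("side",sb(*b),z))
for nm,q,z in [("hub",(97,486),30),("jl",(485,390),20),("jr",(500,525),20),("gl0",(233,428),30),("gl1",(335,412),30),("gr0",(242,517),30),("gr1",(340,520),30)]: print(nm,unproj("top",tb(*q),z))
for nm,q,z in [("hub",(120,120),30),("jl",(250,350),20),("jr",(97,362),20),("gl0",(188,195),30),("gl1",(230,258),30),("gr0",(92,200),30),("gr1",(98,262),30)]: print(nm,unproj("side",sb(*q),z))
E
python3 fit1.py
```

```text
demag [5.59034927e+02 2.42883331e+02 2.91391897e-02] 
 [[3.1, 2.9], [-2.4, 2.8], [-2.4, -2.1], [2.5, -2.2], [-0.3, -0.1], [0.6, -0.9], [0.1, 0.5], [-1.2, 0.6], [-1.5, 1.1], [-2.2, -0.9], [2.0, -1.2], [2.8, 0.9], [0.7, 0.2], [-0.3, 0.3]]
dial [576.98698242 313.43631574  60.        ] pad [580.62886569 188.48938026  64.        ]
skirt ctr top [558.56096783 313.39954271  70.        ]
mark top [580.71147558 297.11926177  61.        ] 16.736729058430534 -1.3463833331290278
mark top [593.14422176 287.33536623  61.        ] 30.69716515303983 -1.0165024390305217
mark side [578.85899039 305.45449206  61.        ] 8.198409795009663 -1.3404261502374064
mark side [591.03494309 296.63869049  61.        ] 21.897612044875643 -0.8743060465171351
ptr [586.47770288 333.20909611  70.        ] 21.932547016266064 1.1232851526524377
ptr [559.96778166 312.98346392  96.        ] 17.025224501802178 -3.1149906409653307
sleeve [ 627.90366334 -223.68775862   57.        ] [ 623.82273932 -219.2437871    57.        ]
brass [637.0116633  -42.28731251  57.        ] [633.98526001 -35.79167436  57.        ]
collar [ 635.34615296 -130.51177796   30.        ] [ 631.37661424 -124.63365526   30.        ]
hub [458.58296912 -23.20439709  30.        ]
jl [ 506.40978732 -215.201194     20.        ]
jr [ 438.19584429 -220.98179126   20.        ]
gl0 [486.71663897 -90.16213061  30.        ]
gl1 [ 494.0757104  -140.46132749   30.        ]
gr0 [442.14508414 -94.17550936  30.        ]
gr1 [ 439.98574699 -142.1078167    30.        ]
hub [457.99345356 -25.89958459  30.        ]
jl [ 498.27361518 -188.90210936   20.        ]
jr [ 435.25809757 -194.08320485   20.        ]
gl0 [482.38355874 -88.03825666  30.        ]
gl1 [ 495.3146145  -136.82495892   30.        ]
gr0 [440.74912203 -89.9400451   30.        ]
gr1 [ 439.78660638 -137.07612647   30.        ]
```

```bash
cat >> fit1.py <<'E'
print('----')
D=np.array([558.6,313.4])
for q,z in [((180,278),96),((152,232),96),((148,225),96)]:
    m=unproj("top",tm(*q),z); v=m[:2]-D; print("ptr",m,np.hypot(*v[:2]),np.arctan2(v[1],v[0]))
a=cv2.imread("pics/top0.png"); b=cv2.imread("pics/side0.png")
im=cv2.resize(a[140:215,115:215],None,fx=8,fy=8,interpolation=cv2.INTER_CUBIC)
im2=cv2.resize(b[135:200,275:355],None,fx=9,fy=9,interpolation=cv2.INTER_CUBIC)
for phi,col in [(0.5,(0,0,255)),(0.7,(255,0,255)),(0.9,(255,255,0)),(-0.64,(0,255,0))]:
  d=np.array([np.cos(phi),np.sin(phi)])
  for n,I,x0,y0,s in [("top",im,115,140,8),("side",im2,275,135,9)]:
    pts=np.array([[*(D+r*d),z] for r,z in [(0,96),(23,96),(26,70),(28,61),(44,61)]])
    P=((proj(n,pts)-[x0,y0]+.5)*s-.5).round().astype(int)
    for i,p in enumerate(P): cv2.circle(I,tuple(int(t) for t in p),3,col,-1)
cv2.imwrite("pics/ov.png",im);cv2.imwrite("pics/ov2.png",im2)
E
python3 fit1.py | sed -n '/----/,$p'
```

```text
----
ptr [559.96778166 312.98346392  96.        ] 1.4298003234045737 -0.29561126200933363
ptr [579.08942228 325.21561576  96.        ] 23.652171173624474 0.523087713131855
ptr [582.00800374 326.97977584  96.        ] 27.061872648402286 0.5256839612270272
```

View pics/ov.png

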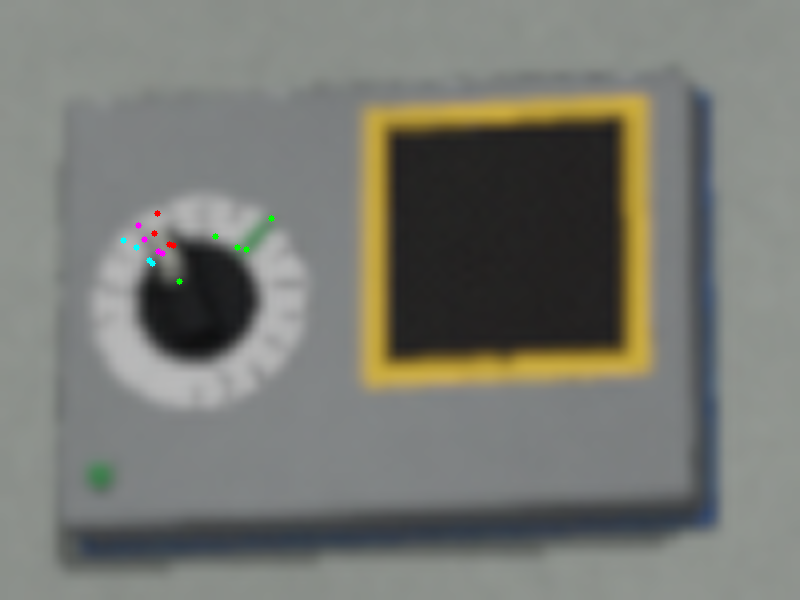

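View pics/ov2.png

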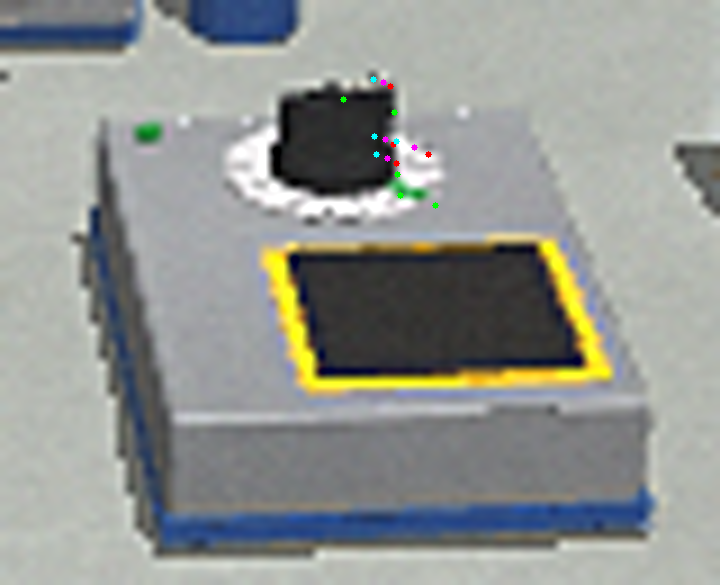

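```bash
cat > mv.py <<'E'
import sys
from h import *
from scipy.spatial.transform import Rotation as Ro
from plant import monitor
def state():
    o=monitor.get_obs(); return o,Ro.from_euler('xyz',o['tcp_rot']).as_matrix()
def need(target,ang=None):
    """target TCP mm; ang: wanted world direction of tool z, mod pi"""
    o,R=state(); d=R.T@(np.array(target)-o['tool_pos'])
    print('t',o['time'],'tcp',o['tool_pos'].round(1),'grip',round(o['grip_width'],1),'F',o['contact_force'].round(1),'q',o['joint_positions'].round(2))
    print('tool x',R[:,0].round(3),'z dir',np.arctan2(R[1,2],R[0,2]).round(3))
    print('shift in tool axes mm',d.round(1))
    if ang is not None:
        a=np.arctan2(R[1,2],R[0,2]); t=(a-ang+np.pi/2)%np.pi-np.pi/2; print('turn deg',np.degrees(t).round(1))
E
python3 -c "
from mv import *
need([558.6,313.4,170],0.5+np.pi/2)"
```

```text
t 0.1 tcp [236.5 468.3 226.1] grip 91.6 F [-0.2 -0.3  0.2] q [ 0.96  0.34  1.52 -0.    1.28 -0.15]
tool x [-0.001 -0.001 -1.   ] z dir 1.103
shift in tool axes mm [  56.1 -357.3    7. ]
turn deg -55.5
```

send_rows(commands=[[[0, 0, 0, -7, 0.0918], [0, 0, 0, -7, 0.0918], [0, 0, 0, -7, 0.0918], [0, 0, 0, -7, 0.0918], [0, 0, 0, -7, 0.0918], [0, 0, 0, -7, 0.0918], [0, 0, 0, -7, 0.0918], [0, 0, 0, -6.5, 0.0918], [0, 0, 0, 0, 0.0918]]])

```text
time: 0.85
tool_pos: [235.1, 466.3, 222.2]
tcp_rot: [1.992, 1.56, -2.189]
contact_force: [0.3, -0.2, -0.1]
grip_width: 91.8
```

```bash
python3 -c "
from mv import *
need([558.6,313.4,170],0.5+np.pi/2)"
```

```text
t 0.85 tcp [235.1 466.3 222.2] grip 91.8 F [ 0.3 -0.2 -0.1] q [ 0.96  0.35  1.53  0.    1.28 -1.14]
tool x [-0.006 -0.008 -1.   ] z dir 2.102
shift in tool axes mm [  51.5 -202.  -295.5]
turn deg 1.8
```

send_rows(commands=[[[0.003, -0.02, -0.029, 0.2, 0.0918], [0.003, -0.02, -0.029, 0.2, 0.0918], [0.003, -0.02, -0.029, 0.2, 0.0918], [0.003, -0.02, -0.029, 0.2, 0.0918], [0.003, -0.02, -0.029, 0.2, 0.0918], [0.003, -0.02, -0.029, 0.2, 0.0918], [0.003, -0.02, -0.029, 0.2, 0.0918], [0.003, -0.02, -0.029, 0.2, 0.0918], [0.003, -0.02, -0.029, 0.2, 0.0918], [0, 0, 0, 0, 0.0918]]])

```text
time: 1.68
tool_pos: [527.9, 318.5, 189.6]
tcp_rot: [1.874, 1.557, -2.372]
contact_force: [-0.8, -0.9, -0.3]
grip_width: 92.1
```

```bash
python3 -c "
from mv import *
need([558.6,313.4,170],0.5+np.pi/2)"
```

```text
t 1.6833 tcp [527.9 318.5 189.6] grip 92.1 F [-0.8 -0.9 -0.3] q [ 0.42  0.55  1.3  -0.01  1.31 -1.61]
tool x [-0.01 -0.01 -1.  ] z dir 2.037
shift in tool axes mm [ 19.4 -25.4 -18.3]
turn deg -1.9
```

send_rows(commands=[[[0.01, -0.013, -0.009, -1, 0.0918], [0.008, -0.012, -0.009, -0.9, 0.0918], [0, 0, 0, 0, 0.0918], [0, 0, 0, 0, 0.0918]]])

```text
time: 2.02
tool_pos: [559.9, 311.3, 168.7]
tcp_rot: [1.743, 1.553, -2.487]
contact_force: [-0.9, -0.7, -0.3]
grip_width: 91.9
```

```bash
cat > look.py <<'E'
import sys
from mv import *
from plant import optics
def look(tag,dt,ds,marks=[]):
    out={}
    for n,(x0,y0,w,h,s) in (("top",dt),("side",ds)):
        c=optics.capture(n)["color"]; cv2.imwrite(f"pics/{tag}_{n}_raw.png",c)
        I=cv2.resize(c[y0:y0+h,x0:x0+w],None,fx=s,fy=s,interpolation=cv2.INTER_CUBIC)
        for p,col in marks:
            P=((proj(n,p)[0]-[x0,y0]+.5)*s-.5); cv2.circle(I,(int(P[0]),int(P[1])),3,col,-1)
        cv2.imwrite(f"pics/{tag}_{n}.png",I)
E
python3 -c "
from look import *
need([558.6,313.4,76],0.5+np.pi/2)
o,R=state(); t=o['tool_pos']; z=R[:,2]
look('a',(95,120,110,95,7),(265,95,100,85,7),[(t,(0,0,255)),(t+46*z,(0,255,255)),(t-46*z,(0,255,255))])"
```

```text
t 2.0167 tcp [559.9 311.3 168.7] grip 91.9 F [-0.9 -0.7 -0.3] q [ 0.39  0.61  1.24 -0.    1.3  -1.66]
tool x [-0.014 -0.011 -1.   ] z dir 2.053
shift in tool axes mm [92.6 -1.5  2.7]
turn deg -1.0
```

View pics/a_top.png

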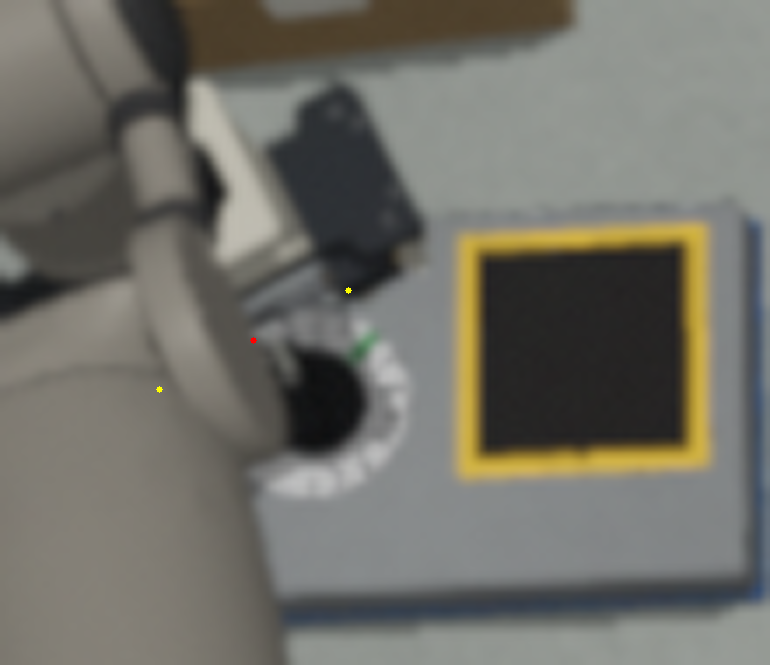

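View pics/a_side.png

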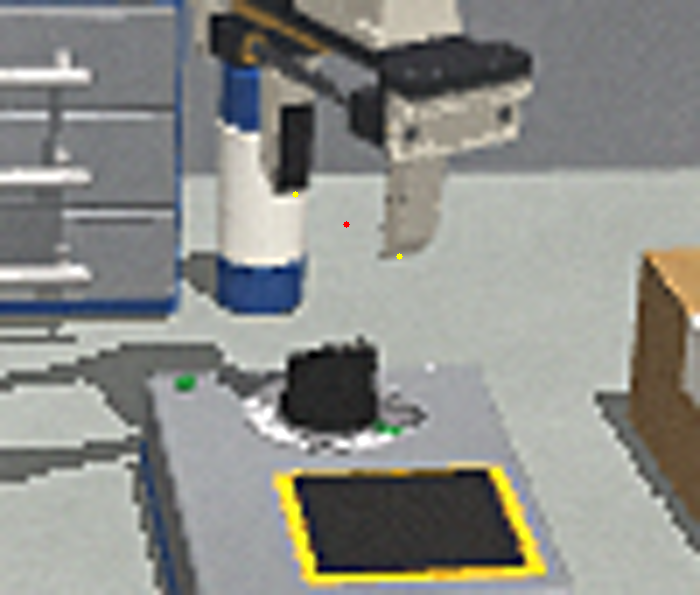

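```bash
python3 -c "
from look import *
need([557.5,314.5,78],0.5+np.pi/2)"
```

```text
t 2.1167 tcp [559.4 311.6 169.1] grip 92.0 F [ 0.  -0.4 -0.6] q [ 0.39  0.61  1.24 -0.    1.3  -1.66]
tool x [-0.014 -0.011 -1.   ] z dir 2.055
shift in tool axes mm [91.1 -1.2  3.7]
turn deg -0.9
```

send_rows(commands=[[[0.025, 0, 0.001, 0, 0.0918], [0.025, 0, 0.001, -0.5, 0.0918], [0.02, -0.001, 0.001, 0, 0.0918], [0.014, 0, 0.001, 0, 0.0918], [0, 0, 0, 0, 0.0918]]])

```text
time: 2.53
tool_pos: [554.7, 319.1, 88.1]
tcp_rot: [1.903, 1.562, -2.317]
contact_force: [-1.7, 0.0, 0.3]
grip_width: 91.6
```

```bash
python3 -c "
from look import *
need([557.5,314.5,77],0.5+np.pi/2)
look('b',(95,120,110,95,7),(265,95,100,85,7),[])"
```

```text
t 2.5333 tcp [554.7 319.1  88.1] grip 91.6 F [-1.7  0.   0.3] q [ 0.4   0.68  1.35 -0.    1.12 -1.66]
tool x [-0.006 -0.007 -1.   ] z dir 2.063
shift in tool axes mm [11.2 -0.4 -5.3]
turn deg -0.4
```

View pics/b_side.png

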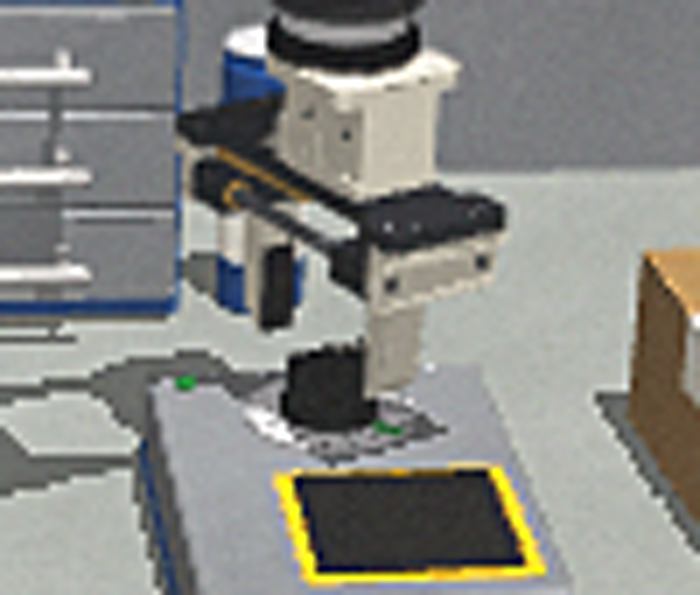

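View pics/b_top.png

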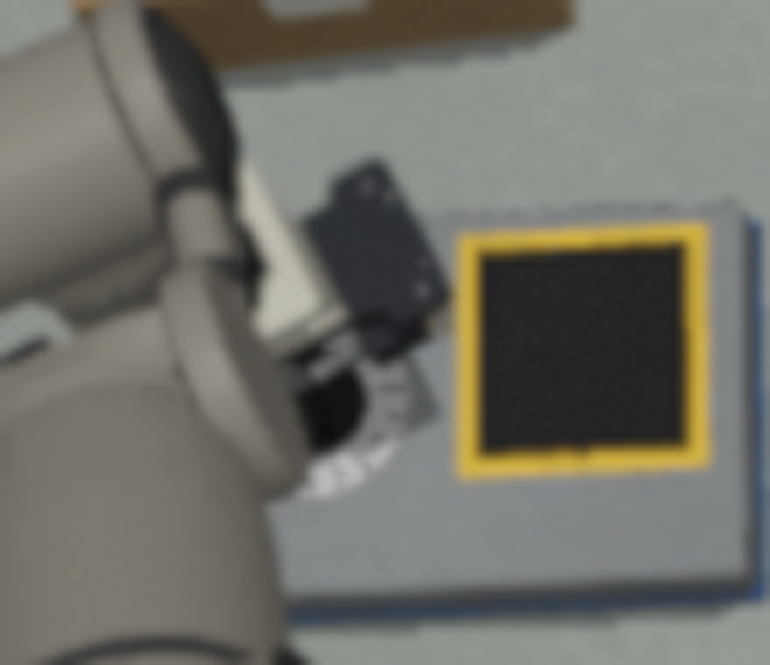

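send_rows(commands=[[[0.006, 0, -0.002, 0, 0.0918], [0.004, 0, -0.002, 0, 0.0918], [0, 0, 0, 0, 0.0918]]])

```text
time: 2.88
tool_pos: [559.9, 317.2, 84.9]
tcp_rot: [-2.53, 1.566, -0.466]
contact_force: [0.1, 0.7, 0.0]
grip_width: 91.9
```

```bash
python3 -c "
from look import *
need([557.5,314.5,77],0.5+np.pi/2)"
```

```text
t 2.8833 tcp [559.9 317.2  84.9] grip 91.9 F [0.1 0.7 0. ] q [ 0.4   0.68  1.35 -0.    1.1  -1.66]
tool x [ 0.005 -0.002 -1.   ] z dir 2.064
shift in tool axes mm [ 7.9  3.4 -1.2]
turn deg -0.4
```

send_rows(commands=[[[0.008, 0.001, -0.001, 0, 0.0918], [0, 0, 0, 0, 0.0918], [0, 0, 0, 0, 0.0918]]])

```text
time: 3.13
tool_pos: [560.5, 315.6, 77.8]
tcp_rot: [-2.221, 1.563, -0.158]
contact_force: [0.2, 0.1, 1.2]
grip_width: 91.5
```

```bash
python3 -c "
from look import *
need([557.5,314.5,77],0.5+np.pi/2)"
```

```text
t 3.1333 tcp [560.5 315.6  77.8] grip 91.5 F [0.2 0.1 1.2] q [ 0.4   0.69  1.36 -0.    1.08 -1.67]
tool x [ 0.007 -0.001 -1.   ] z dir 2.063
shift in tool axes mm [0.8 3.2 0.4]
turn deg -0.4
```

send_rows(commands=[[[0, 0.002, 0, 0, 0.03], [0, 0, 0, 0, 0.01], [0, 0, 0, 0, 0.01], [0, 0, 0, 0, 0.01], [0, 0, 0, 0, 0.01], [0, 0, 0, 0, 0.01], [0, 0, 0, 0, 0.01]]])

```text
time: 3.72
tool_pos: [558.8, 314.5, 78.2]
tcp_rot: [-2.185, 1.563, -0.122]
contact_force: [-0.2, 1.0, 0.3]
grip_width: 49.6
```

```bash
python3 -c "
from look import *
need([557.5,314.5,77],-0.64+np.pi/2)"
```

```text
t 3.7167 tcp [558.8 314.5  78.2] grip 49.6 F [-0.2  1.   0.3] q [ 0.4   0.69  1.37 -0.    1.08 -1.67]
tool x [ 0.008 -0.001 -1.   ] z dir 2.063
shift in tool axes mm [1.2 1.1 0.6]
turn deg 64.8
```

Fingers close at about 80 mm/s, so this takes a few more rows.

send_rows(commands=[[[0, 0, 0, 0, 0.005], [0, 0, 0, 0, 0.005], [0, 0, 0, 0, 0.005], [0, 0, 0, 0, 0.005], [0, 0, 0, 0, 0.005], [0, 0, 0, 0, 0.005], [0, 0, 0, 0, 0.005], [0, 0, 0, 0, 0.005]]])

```text
time: 4.38
tool_pos: [557.2, 316.5, 78.2]
tcp_rot: [-1.793, 1.565, 0.27]
contact_force: [-0.6, -0.3, 0.2]
grip_width: 14.0
```

```bash
python3 -c "
from look import *
need([557.5,314.5,77],-0.64+np.pi/2)"
```

```text
t 4.3833 tcp [557.2 316.5  78.2] grip 14.0 F [-0.6 -0.3  0.2] q [ 0.4   0.69  1.37 -0.    1.08 -1.67]
tool x [ 0.005  0.001 -1.   ] z dir 2.063
shift in tool axes mm [ 1.2  0.6 -1.9]
turn deg 64.9
```

send_rows(commands=[[[0, 0, 0, 6, 0.005], [0, 0, 0, 6, 0.005], [0, 0, 0, 6, 0.005], [0, 0, 0, 6, 0.005], [0, 0, 0, 6, 0.005], [0, 0, 0, 6, 0.005], [0, 0, 0, 6, 0.005], [0, 0, 0, 6, 0.005], [0, 0, 0, 6, 0.005], [0, 0, 0, 0, 0.005]]])

```text
time: 5.22
tool_pos: [557.2, 316.3, 78.2]
tcp_rot: [-0.86, 1.566, 0.215]
contact_force: [-1.5, 1.7, -0.4]
grip_width: 14.0
```

```bash
python3 -c "
from look import *
need([557.5,316.5,78],-0.64+np.pi/2)"
```

```text
t 5.2167 tcp [557.2 316.3  78.2] grip 14.0 F [-1.5  1.7 -0.4] q [ 0.4   0.69  1.37 -0.    1.08 -0.68]
tool x [ 0.005  0.001 -1.   ] z dir 1.076
shift in tool axes mm [ 0.2 -0.2  0.4]
turn deg 8.3
```

send_rows(commands=[[[0, 0, 0, 4.5, 0.005], [0, 0, 0, 3.8, 0.005], [0, 0, 0, 0, 0.005], [0, 0, 0, 0, 0.005]]])

```text
time: 5.55
tool_pos: [557.1, 316.3, 78.2]
tcp_rot: [-0.718, 1.566, 0.22]
contact_force: [-0.7, 1.1, -0.3]
grip_width: 13.5
```

```bash
python3 -c "
from look import *
need([557.5,316.5,78],-0.64+np.pi/2)"
```

```text
t 5.55 tcp [557.1 316.3  78.2] grip 13.5 F [-0.7  1.1 -0.3] q [ 0.4   0.69  1.37 -0.    1.08 -0.54]
tool x [ 0.005  0.001 -1.   ] z dir 0.938
shift in tool axes mm [ 0.2 -0.1  0.4]
turn deg 0.4
```

send_rows(commands=[[[0, 0, 0, 0, 0.0918], [0, 0, 0, 0, 0.0918], [0, 0, 0, 0, 0.0918], [0, 0, 0, 0, 0.0918], [-0.02, 0, 0, 0, 0.0918], [-0.03, 0, 0, 0, 0.0918], [-0.03, 0, 0, 0, 0.0918], [-0.03, 0, 0, 0, 0.0918], [-0.03, 0, 0, 0, 0.0918]]])

```text
time: 6.3
tool_pos: [553.4, 313.2, 213.9]
tcp_rot: [2.776, 1.557, -2.557]
contact_force: [0.7, 0.3, -0.9]
grip_width: 69.4
```

```bash
python3 -c "
from look import *
need([460,-115,150],-1.5)
look('c',(105,130,100,80,8),(265,95,100,85,7),[])"
```

```text
t 6.3 tcp [553.4 313.2 213.9] grip 69.4 F [ 0.7  0.3 -0.9] q [ 0.4   0.57  1.2  -0.    1.39 -0.55]
tool x [-0.012 -0.008 -1.   ] z dir 0.95
shift in tool axes mm [  68.3 -173.3 -401.8]
turn deg -39.6
```

View pics/c_top.png

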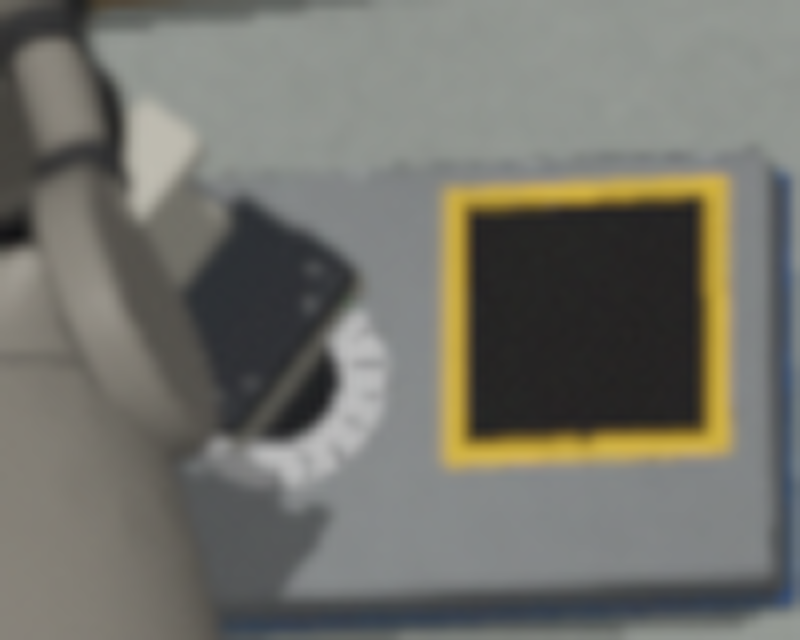

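View pics/c_side.png

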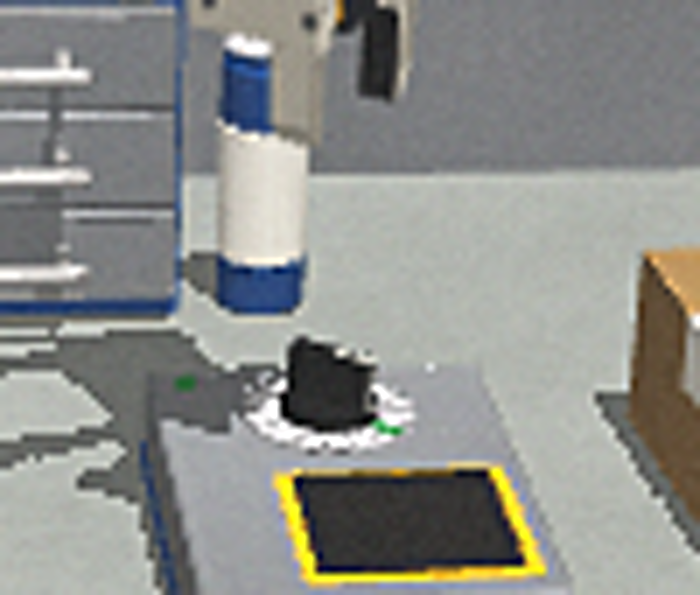

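send_rows(commands=[[[0, 0, 0, 7, 0.0918], [0, 0, 0, 7, 0.0918], [0, 0, 0, 7, 0.0918], [0, 0, 0, 7, 0.0918], [0, 0, 0, 7, 0.0918], [0, 0, 0, 7, 0.0918], [0, 0, 0, 7, 0.0918], [0, 0, 0, 0.5, 0.0918], [0, 0, 0, 0, 0.0918]]])

```text
time: 7.15
tool_pos: [555.5, 313.0, 215.3]
tcp_rot: [-2.141, 1.565, -2.075]
contact_force: [-0.1, -0.4, 0.3]
grip_width: 91.9
```

```bash
python3 -c "
from look import *
need([465,50,180],.073)"
```

```text
t 7.15 tcp [555.5 313.  215.3] grip 91.9 F [-0.1 -0.4  0.3] q [ 0.39  0.56  1.2  -0.    1.39  0.33]
tool x [-0.003 -0.005 -1.   ] z dir 0.066
shift in tool axes mm [  36.9 -256.2 -107.5]
turn deg -0.4
```

send_rows(commands=[[[0.002, -0.037, -0.0155, 0, 0.0918], [0.002, -0.037, -0.0155, 0, 0.0918], [0.002, -0.037, -0.0155, 0, 0.0918], [0.002, -0.037, -0.0155, 0, 0.0918], [0.002, -0.037, -0.0155, 0, 0.0918], [0.002, -0.037, -0.0155, 0, 0.0918], [0.002, -0.037, -0.0155, 0, 0.0918], [0, 0, 0, 0, 0.0918]]])

```text
time: 7.82
tool_pos: [462.5, 38.4, 196.9]
tcp_rot: [-2.446, 1.562, -2.339]
contact_force: [0.9, 0.2, -0.9]
grip_width: 91.5
```

```bash
python3 -c "
from look import *
need([465,-115,120],.073)
look('d',(105,130,100,80,8),(275,135,80,65,9),[])"
```

```text
t 7.8167 tcp [462.5  38.4 196.9] grip 91.5 F [ 0.9  0.2 -0.9] q [-0.08  0.26  1.73 -0.01  1.16 -0.18]
tool x [-0.006 -0.006 -1.   ] z dir 0.107
shift in tool axes mm [  77.8 -152.4  -13.4]
turn deg 2.0
```

View pics/d_top.png

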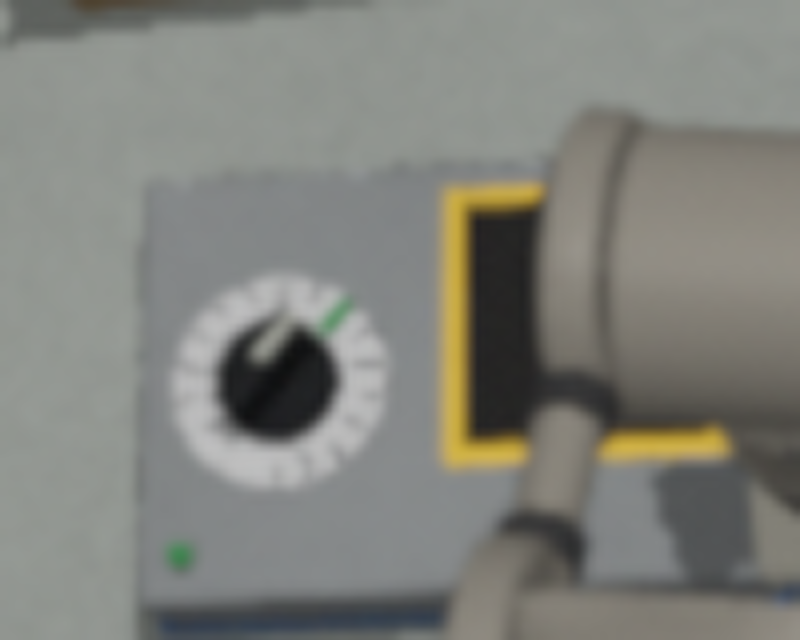

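View pics/d_side.png

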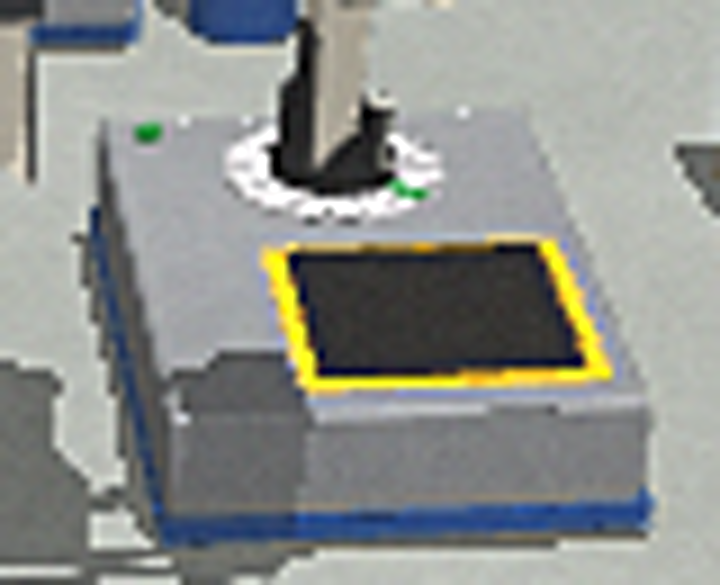

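```bash
python3 -c "
from h import *
c=lambda *q:crop(q,105,130,8)
def pr(n,a,b): v=(b-a)[:2]; print(n,a.round(1),b.round(1),np.hypot(*v),np.arctan2(v[1],v[0]))
D=unproj('top',c(277,379),70)
i=unproj('top',c(325,329),61);o=unproj('top',c(350,300),61)
pr('c->in',D,i);pr('c->out',D,o);pr('in-out',i,o)
D2=unproj('top',c((170+389)/2,(272+490)/2),61);pr('ringc',D2,i);pr('ringc',D2,o)
p0=unproj('top',c(255,355),96);p1=unproj('top',c(293,318),96);pr('p',p0,p1);pr('D->p1',D,p1);pr('D2',D2,p1)
"
```

```text
c->in [558.1 313.4  70. ] [581.1 297.1  61. ] 28.146774774973554 -0.6151723438795479
c->out [558.1 313.4  70. ] [593.1 287.3  61. ] 43.62690801914746 -0.6397634131613571
in-out [581.1 297.1  61. ] [593.1 287.3  61. ] 15.504098125695291 -0.6844173865730336
ringc [559.7 315.   61. ] [581.1 297.1  61. ] 27.891477332446737 -0.6931818399558312
ringc [559.7 315.   61. ] [593.1 287.3  61. ] 43.395192729129384 -0.6900505385581069
p [561.2 315.1  96. ] [576.1 300.4  96. ] 20.907002446613703 -0.7773559596508892
D->p1 [558.1 313.4  70. ] [576.1 300.4  96. ] 22.187742506944883 -0.6251080628269434
D2 [559.7 315.   61. ] [576.1 300.4  96. ] 21.97730989911298 -0.7243213575240823
```

send_rows(commands=[[[0.015, -0.03, -0.003, 1, 0.0918], [0.015, -0.03, -0.003, 1, 0.0918], [0.015, -0.03, -0.002, 0, 0.0918], [0.015, -0.03, -0.002, 0, 0.0918], [0.01, -0.03, -0.002, 0, 0.0918], [0, 0, 0, 0, 0.0918], [0, 0, 0, 0, 0.0918]]])

```text
time: 8.5
tool_pos: [472.7, -106.2, 125.9]
tcp_rot: [-0.283, 1.565, -0.184]
contact_force: [-0.6, 0.7, 0.2]
grip_width: 91.6
```

```bash
python3 -c "
from look import *
need([464.8,-115,60],.073)
o,R=state(); t=o['tool_pos']; z=R[:,2]
look('e',(210,130,120,90,6.6),(265,170,125,105,6.4),[(t,(0,0,255)),(t+46*z,(0,255,255)),(t-46*z,(0,255,255))])"
```

```text
t 8.5 tcp [ 472.7 -106.2  125.9] grip 91.6 F [-0.6  0.7  0.2] q [-0.38  0.38  1.78  0.    0.98 -0.48]
tool x [ 0.006 -0.001 -1.   ] z dir 0.098
shift in tool axes mm [65.9 -7.9 -9.1]
turn deg 1.5
```

View pics/e_side.png

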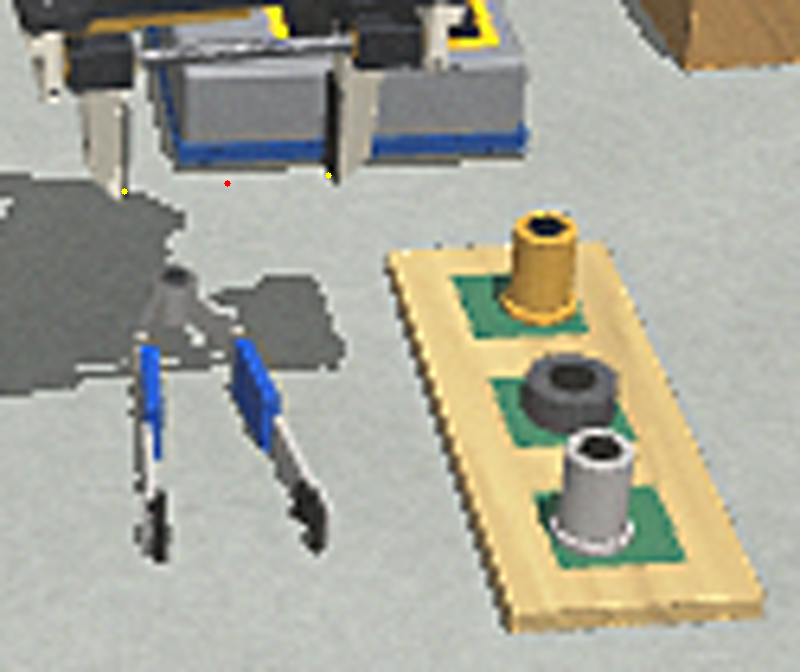

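View pics/e_top.png

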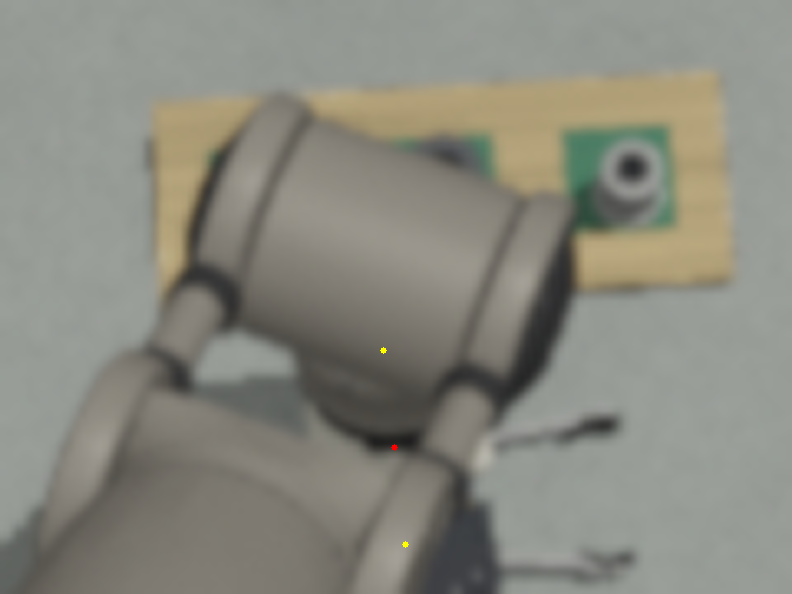

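send_rows(commands=[[[0.02, -0.003, -0.003, 1, 0.0918], [0.02, -0.003, -0.003, 0.5, 0.0918], [0.02, -0.002, -0.002, 0, 0.0918], [0.01, 0, 0, 0, 0.0918], [0, 0, 0, 0, 0.0918]]])

```text
time: 9.02
tool_pos: [470.9, -107.5, 57.9]
tcp_rot: [-0.317, 1.554, -0.23]
contact_force: [0.0, 0.3, -1.0]
grip_width: 91.6
```

```bash
python3 -c "
from look import *
need([465,-114.5,6],.073)"
```

```text
t 9.0167 tcp [ 470.9 -107.5   57.9] grip 91.6 F [ 0.   0.3 -1. ] q [-0.39  0.47  1.87  0.    0.79 -0.47]
tool x [ 0.016 -0.004 -1.   ] z dir 0.086
shift in tool axes mm [51.9 -6.2 -7.3]
turn deg 0.8
```

send_rows(commands=[[[0.01, -0.006, -0.007, 0.8, 0.0918], [0, 0, 0, 0, 0.0918], [0, 0, 0, 0, 0.0918]]])

```text
time: 9.27
tool_pos: [466.6, -110.8, 49.7]
tcp_rot: [-0.291, 1.552, -0.212]
contact_force: [0.3, 0.0, 0.6]
grip_width: 91.5
```

```bash
python3 -c "
from look import *
need([465,-114.5,6],.073)"
```

```text
t 9.2667 tcp [ 466.6 -110.8   49.7] grip 91.5 F [0.3 0.  0.6] q [-0.4   0.48  1.88  0.01  0.76 -0.48]
tool x [ 0.019 -0.004 -1.   ] z dir 0.079
shift in tool axes mm [43.7 -3.3 -2.7]
turn deg 0.3
```

send_rows(commands=[[[0.012, -0.002, -0.002, 0.3, 0.0918], [0.012, -0.001, -0.001, 0, 0.0918], [0.011, -0.001, -0.001, 0, 0.0918], [0, 0, 0, 0, 0.0918], [0, 0, 0, 0, 0.0918]]])

```text
time: 9.68
tool_pos: [469.4, -113.2, 20.0]
tcp_rot: [-0.332, 1.54, -0.252]
contact_force: [-0.1, -0.4, 0.0]
grip_width: 91.7
```

```bash
python3 -c "
from look import *
need([465,-114.5,6],.073)"
```

```text
t 9.6833 tcp [ 469.4 -113.2   20. ] grip 91.7 F [-0.1 -0.4  0. ] q [-0.4   0.54  1.91  0.01  0.67 -0.48]
tool x [ 0.03  -0.008 -1.   ] z dir 0.08
shift in tool axes mm [13.8 -0.8 -4.9]
turn deg 0.4
```

send_rows(commands=[[[0.008, -0.001, -0.003, 0.3, 0.0918], [0.006, 0, -0.002, 0, 0.0918], [0, 0, 0, 0, 0.0918], [0, 0, 0, 0, 0.0918]]])

```text
time: 10.02
tool_pos: [466.7, -114.5, 7.5]
tcp_rot: [-0.343, 1.535, -0.267]
contact_force: [-0.3, 1.2, 0.2]
grip_width: 92.1
```

```bash
python3 -c "
from look import *
need([465,-114.5,6],.073)
look('f',(210,130,120,90,6.6),(265,170,125,105,6.4),[])"
```

```text
t 10.0167 tcp [ 466.7 -114.5    7.5] grip 92.1 F [-0.3  1.2  0.2] q [-0.4   0.55  1.93  0.01  0.63 -0.49]
tool x [ 0.034 -0.009 -0.999] z dir 0.077
shift in tool axes mm [ 1.4  0.2 -1.8]
turn deg 0.2
```

View pics/f_side.png

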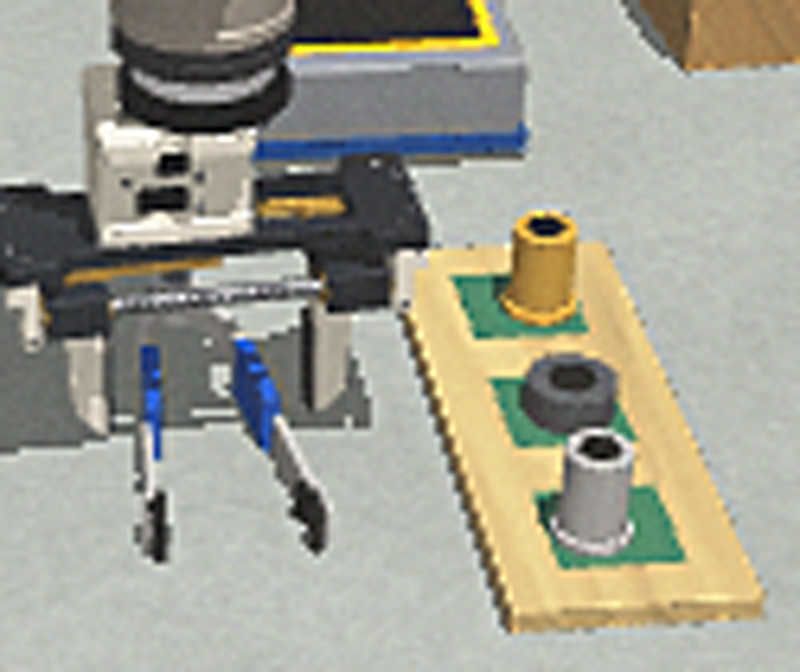

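send_rows(commands=[[[0, 0, 0, 0, 0.051], [0, 0, 0, 0, 0.051], [0, 0, 0, 0, 0.051], [0, 0, 0, 0, 0.051], [0, 0, 0, 0, 0.051], [0, 0, 0, 0, 0.051], [0, 0, 0, 0, 0.051], [0, 0, 0, 0, 0.051]]])

```text
time: 10.78
tool_pos: [467.5, -115.0, 8.3]
tcp_rot: [-0.351, 1.533, -0.275]
contact_force: [0.6, -0.1, -1.5]
grip_width: 51.1
```

```bash
python3 -c "
from look import *
need([465,-114.5,60],.073)"
```

```text
t 10.7833 tcp [ 467.5 -115.     8.3] grip 51.1 F [ 0.6 -0.1 -1.5] q [-0.4   0.55  1.92  0.01  0.63 -0.49]
tool x [ 0.036 -0.01  -0.999] z dir 0.076
shift in tool axes mm [-51.8   0.   -0.6]
turn deg 0.2
```

send_rows(commands=[[[-0.01, 0, 0, 0, 0.051], [-0.015, 0, 0, 0, 0.051], [-0.02, 0, 0, 0, 0.051], [-0.025, 0, 0, 0, 0.051], [-0.025, 0, 0, 0, 0.051], [-0.02, 0, 0, 0, 0.051], [-0.01, 0, 0, 0, 0.051], [0, 0, 0, 0, 0.051]]])

```text
time: 11.45
tool_pos: [460.3, -112.6, 141.5]
tcp_rot: [-0.328, 1.539, -0.252]
contact_force: [0.2, -1.0, -1.0]
grip_width: 51.5
```

```bash
python3 -c "
from look import *
need([465,-114.5,130],.073+1.5)
o,R=state(); t=o['tool_pos']
look('g',(210,130,120,90,6.6),(245,120,125,105,6.4),[])"
```

```text
t 11.45 tcp [ 460.3 -112.6  141.5] grip 51.5 F [ 0.2 -1.  -1. ] q [-0.41  0.33  1.81  0.01  0.97 -0.48]
tool x [ 0.031 -0.008 -0.999] z dir 0.076
shift in tool axes mm [11.6 -2.1  4.2]
turn deg -85.8
```

View pics/g_side.png

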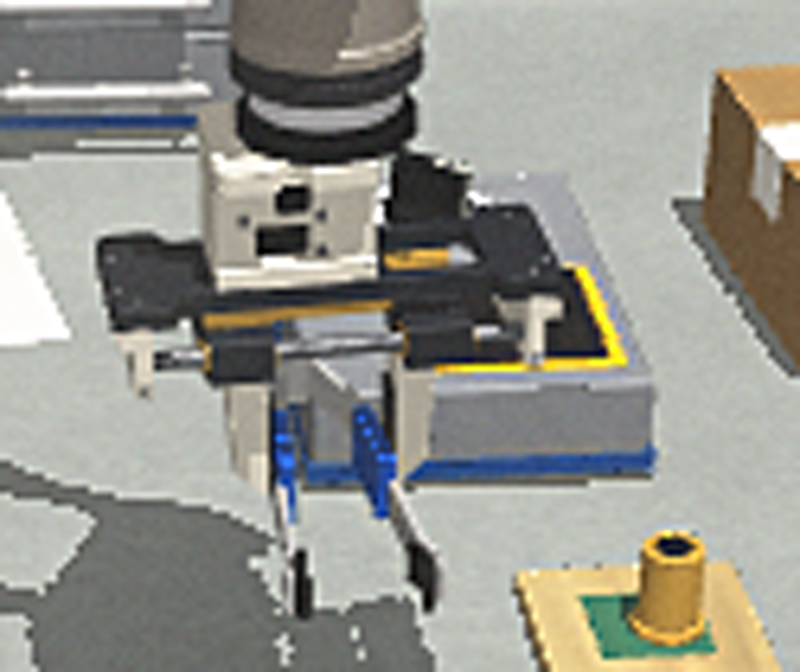

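```bash
python3 -c "
from look import *
c=lambda *q:crop(q,245,120,6.4)
o,R=state(); t=o['tool_pos']
a=unproj('side',c(303,617),135); b=unproj('side',c(430,610),135); m=(a+b)/2; print(a,b,m,m-t,np.arctan2(*(m-t)[1::-1]))
g=cv2.imread('pics/g_top_raw.png'); cv2.imwrite('pics/g_t2.png',cv2.resize(g[150:260,210:340],None,fx=6,fy=6,interpolation=cv2.INTER_CUBIC))
"
```

```text
[ 440.6214751  -212.98003215  135.        ] [ 493.77814735 -210.1182367   135.        ] [ 467.19981122 -211.54913443  135.        ] [  7.70566066 -99.25565854  -4.3103411 ] -1.493317263568563
```

View pics/g_t2.png

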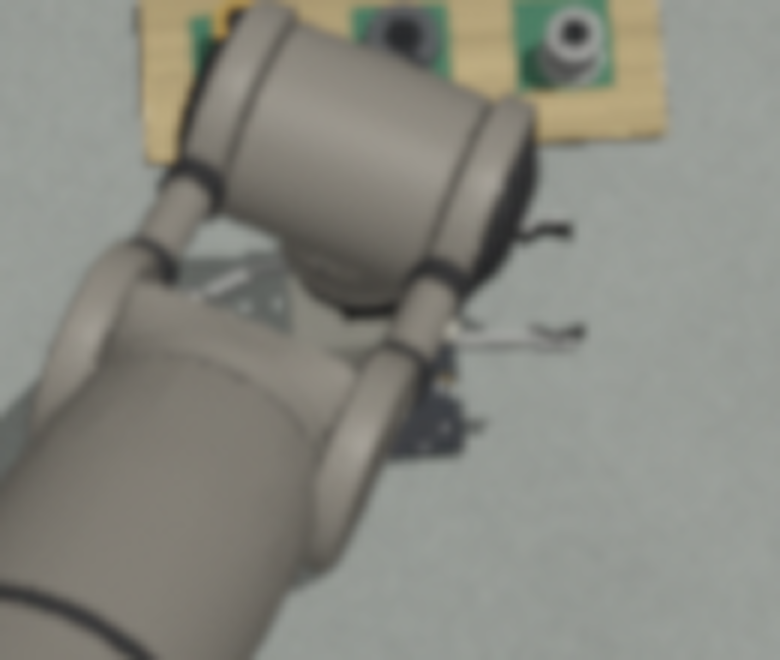

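send_rows(commands=[[[0, 0, 0, -4, 0.051], [0, 0, 0, -7, 0.051], [0, 0, 0, -7, 0.051], [0, 0, 0, -7, 0.051], [0, 0, 0, -7, 0.051], [0, 0, 0, -7, 0.051], [0, 0, 0, -7, 0.051], [0, 0, 0, -7, 0.051], [0, 0, 0, -7, 0.051], [0, 0, 0, -7, 0.051]]])

```text
time: 12.38
tool_pos: [451.2, -108.9, 126.9]
tcp_rot: [-0.545, 1.565, 0.728]
contact_force: [-0.4, -0.4, -1.2]
grip_width: 51.0
```

send_rows(commands=[[[0, 0, 0, -7, 0.051], [0, 0, 0, -7, 0.051], [0, 0, 0, -4, 0.051], [0, 0, 0, 0, 0.051], [0, 0, 0, 0, 0.051]]])

```text
time: 12.8
tool_pos: [446.8, -107.1, 120.4]
tcp_rot: [0.75, 1.558, 2.35]
contact_force: [-0.0, 0.0, -1.0]
grip_width: 51.4
```

```bash
python3 -c "
from look import *
need([490,-220,130],1.571)"
```

```text
t 12.8 tcp [ 446.8 -107.1  120.4] grip 51.4 F [-0.  0. -1.] q [-0.41  0.35  1.84  0.01  0.96 -2.01]
tool x [-0.009  0.009 -1.   ] z dir 1.6
shift in tool axes mm [ -11.   -39.7 -114. ]
turn deg 1.7
```

```bash
python3 -c "
from look import *
need([465,-221,110],1.571)"
```

```text
t 12.8 tcp [ 446.8 -107.1  120.4] grip 51.4 F [-0.  0. -1.] q [-0.41  0.35  1.84  0.01  0.96 -2.01]
tool x [-0.009  0.009 -1.   ] z dir 1.6
shift in tool axes mm [   9.2  -14.9 -114.5]
turn deg 1.7
```

send_rows(commands=[[[0, -0.003, -0.02, 1, 0.051], [0, -0.003, -0.02, 0.7, 0.051], [0, -0.003, -0.02, 0, 0.051], [0, -0.003, -0.02, 0, 0.051], [0, -0.003, -0.02, 0, 0.051], [0, 0, -0.012, 0, 0.051], [0, 0, 0, 0, 0.051], [0, 0, 0, 0, 0.051]]])

```text
time: 13.47
tool_pos: [459.1, -221.0, 113.6]
tcp_rot: [0.899, 1.546, 2.451]
contact_force: [-0.4, 0.5, -1.5]
grip_width: 51.0
```

```bash
python3 -c "
from look import *
need([465,-221,34],1.571)"
```

```text
t 13.4667 tcp [ 459.1 -221.   113.6] grip 51.0 F [-0.4  0.5 -1.5] q [-0.6   0.45  1.7   0.    1.01 -2.15]
tool x [-0.019  0.016 -1.   ] z dir 1.552
shift in tool axes mm [79.4 -7.4 -1.1]
turn deg -1.1
```

send_rows(commands=[[[0.015, -0.001, 0, -0.6, 0.051], [0.015, -0.001, 0, -0.5, 0.051], [0.015, -0.001, 0, 0, 0.051], [0.013, -0.001, 0, 0, 0.051], [0, 0, 0, 0, 0.051], [0, 0, 0, 0, 0.051]]])

```text
time: 13.97
tool_pos: [460.9, -213.7, 53.6]
tcp_rot: [0.844, 1.543, 2.414]
contact_force: [-0.2, -0.4, -0.8]
grip_width: 50.9
```

```bash
python3 -c "
from look import *
need([465,-221,34],1.571)
look('i',(230,120,130,100,6),(250,190,135,110,5.9),[((626.3,-221,57),(0,0,255))])"
```

```text
t 13.9667 tcp [ 460.9 -213.7   53.6] grip 50.9 F [-0.2 -0.4 -0.8] q [-0.59  0.53  1.76  0.01  0.87 -2.16]
tool x [-0.021  0.018 -1.   ] z dir 1.57
shift in tool axes mm [19.4 -4.5 -7.6]
turn deg -0.0
```

View pics/i_side.png

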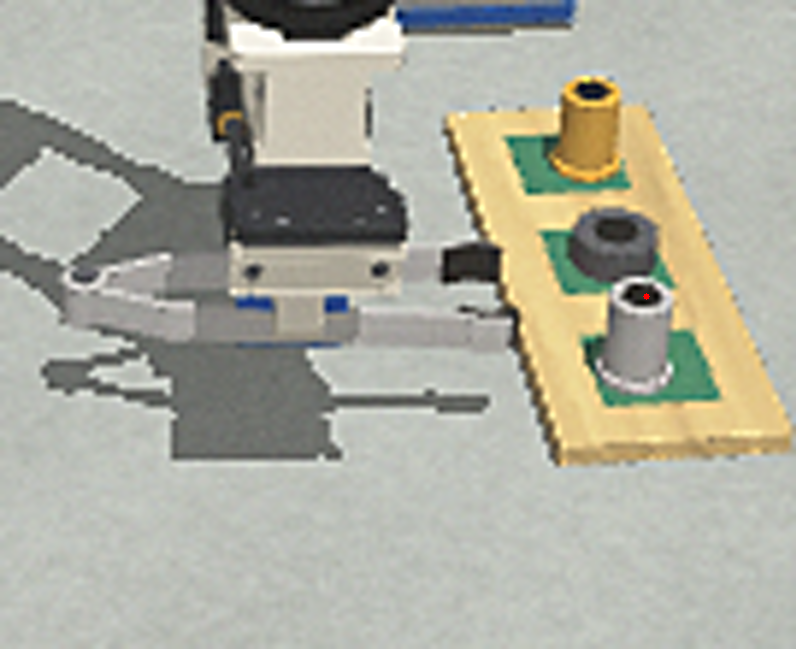

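View pics/i_top.png

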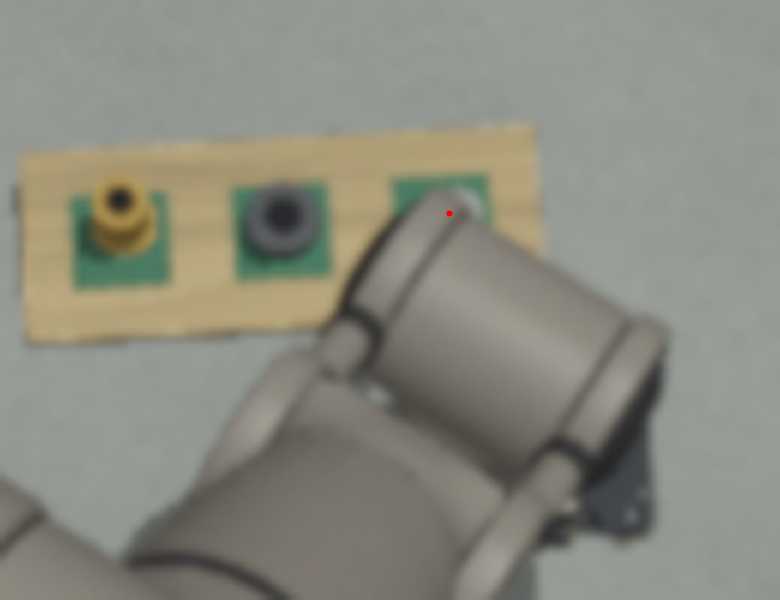

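```bash
python3 -c "
from h import *
c=lambda *q:crop(q,250,190,5.9)
for q,z in [((500,250),65),((518,318),65),((511,350),47),((498,280),47),((85,272),76),((641,293),57),((636,375),17)]: print(q,unproj('side',c(*q),z).round(1))
"
```

```text
(500, 250) [ 561.7 -191.3   65. ]
(518, 318) [ 561.6 -246.1   65. ]
(511, 350) [ 559.6 -245.9   47. ]
(498, 280) [ 562.1 -190.1   47. ]
(85, 272) [ 366.  -215.7   76. ]
(641, 293) [ 624.1 -218.1   57. ]
(636, 375) [ 623.5 -227.9   17. ]
```

```bash
python3 -c "
from look import *
need([465,-219.5,36],1.571)"
```

```text
t 14.0667 tcp [ 461.2 -214.2   54.2] grip 51.0 F [-0.1 -0.3 -0.6] q [-0.59  0.53  1.76  0.    0.87 -2.16]
tool x [-0.02   0.018 -1.   ] z dir 1.57
shift in tool axes mm [18.  -4.2 -5.6]
turn deg -0.0
```

send_rows(commands=[[[0.007, -0.002, -0.004, 0, 0.051], [0.007, -0.002, -0.003, 0, 0.051], [0, 0, 0, 0, 0.051], [0, 0, 0, 0, 0.051]]])

```text
time: 14.4
tool_pos: [466.7, -222.1, 41.2]
tcp_rot: [0.807, 1.549, 2.377]
contact_force: [0.5, 0.8, -0.5]
grip_width: 51.3
```

```bash
python3 -c "
from look import *
need([537,-219.5,35],1.571)"
```

```text
t 14.4 tcp [ 466.7 -222.1   41.2] grip 51.3 F [ 0.5  0.8 -0.5] q [-0.59  0.56  1.75  0.    0.85 -2.17]
tool x [-0.016  0.015 -1.   ] z dir 1.57
shift in tool axes mm [  5.1 -70.4   2.5]
turn deg -0.0
```

send_rows(commands=[[[0.001, -0.01, 0.001, 0, 0.051], [0.001, -0.01, 0.001, 0, 0.051], [0, -0.008, 0, 0, 0.051], [0, 0, 0, 0, 0.051], [0, 0, 0, 0, 0.051]]])

```text
time: 14.82
tool_pos: [498.7, -220.3, 38.8]
tcp_rot: [0.779, 1.551, 2.349]
contact_force: [0.2, -0.5, -1.2]
grip_width: 51.4
```

```bash
python3 -c "
from look import *
need([537,-219.5,35],1.571)
look('j',(230,120,130,100,6),(295,205,100,75,8),[])"
```

```text
t 14.8167 tcp [ 498.7 -220.3   38.8] grip 51.4 F [ 0.2 -0.5 -1.2] q [-0.56  0.61  1.67  0.01  0.88 -2.13]
tool x [-0.014  0.014 -1.   ] z dir 1.57
shift in tool axes mm [  3.3 -38.3   0.8]
turn deg -0.1
```

View pics/j_side.png

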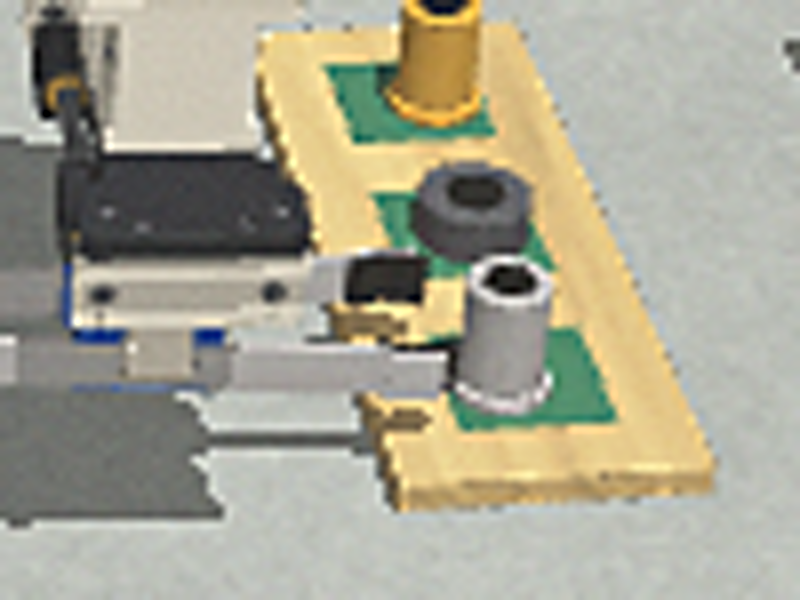

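View pics/j_top.png

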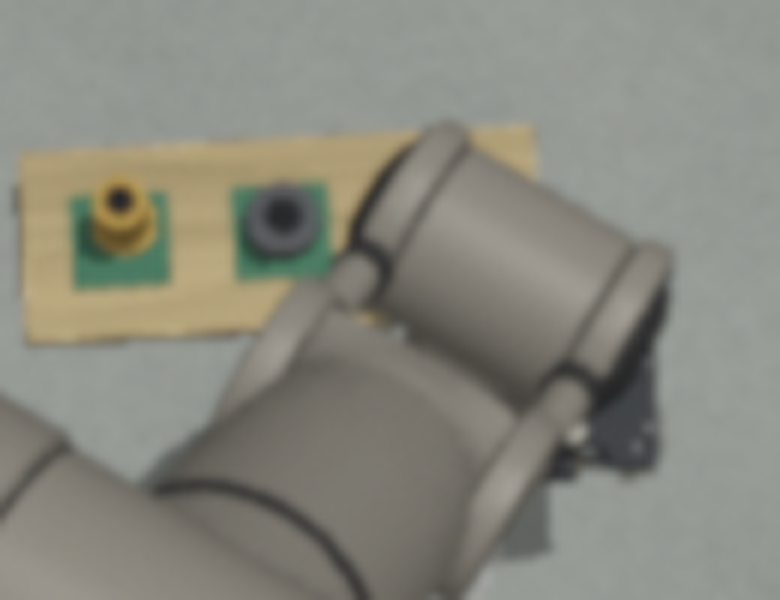

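```bash
python3 -c "
from h import *
c=lambda *q:crop(q,295,205,8)
for q,z in [((430,258),48.5),((427,305),30),((452,352),48.5),((450,394),30),((511,279),57),((450,380),12)]: print(q,unproj('side',c(*q),z).round(1))
for x in (500,503,506): print(proj('side',[623.8,-219,12]),((proj('side',[623.8,-219,12])[0]-[295,205]+.5)*8-.5))
"
```

```text
(430, 258) [ 601.8 -193.1   48.5]
(427, 305) [ 601.9 -195.4   30. ]
(452, 352) [ 599.5 -248.4   48.5]
(450, 394) [ 600.6 -247.2   30. ]
(511, 279) [ 624.5 -219.    57. ]
(450, 380) [ 607.9 -215.4   12. ]
[[356.71301578 252.66492851]] [497.20412623 384.81942807]
[[356.71301578 252.66492851]] [497.20412623 384.81942807]
[[356.71301578 252.66492851]] [497.20412623 384.81942807]
```

send_rows(commands=[[[0.001, -0.009, 0.0005, 0, 0.051], [0.001, -0.009, 0.0005, 0, 0.051], [0.0005, -0.008, 0, 0, 0.051], [0, -0.006, 0, 0, 0.051], [0, 0, 0, 0, 0.051], [0, 0, 0, 0, 0.051]]])

```text
time: 15.42
tool_pos: [533.6, -219.1, 35.6]
tcp_rot: [0.78, 1.551, 2.349]
contact_force: [-0.5, 0.8, -1.2]
grip_width: 51.3
```

```bash
python3 -c "
from look import *
need([536.5,-219.5,36],1.571)
look('k',(230,120,130,100,6),(295,205,100,75,8),[])"
```

```text
t 15.4167 tcp [ 533.6 -219.1   35.6] grip 51.3 F [-0.5  0.8 -1.2] q [-0.53  0.65  1.58  0.01  0.92 -2.1 ]
tool x [-0.014  0.014 -1.   ] z dir 1.569
shift in tool axes mm [-0.4 -2.9 -0.4]
turn deg -0.1
```

View pics/k_side.png

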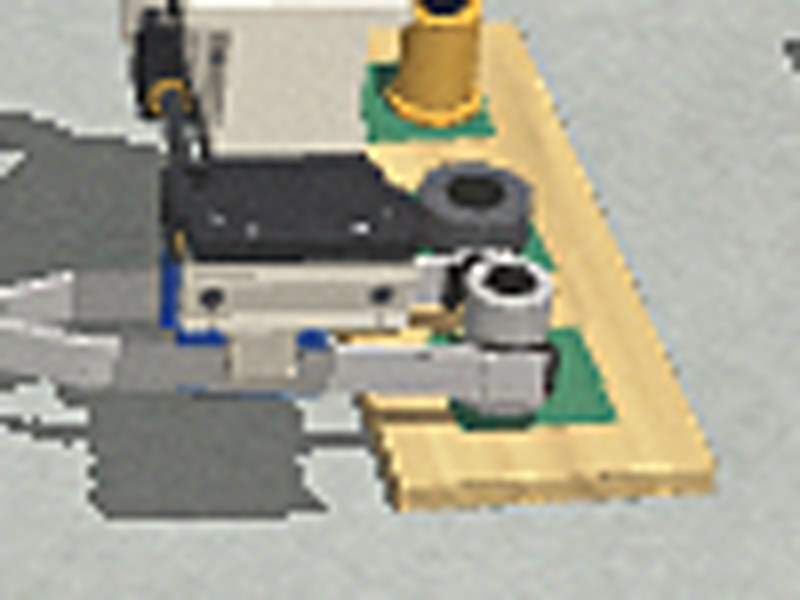

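send_rows(commands=[[[0, -0.003, 0, 0, 0.051], [0, 0, 0, 0, 0.045], [0, 0, 0, 0, 0.04], [0, 0, 0, 0, 0.03], [0, 0, 0, 0, 0.02], [0, 0, 0, 0, 0.02], [0, 0, 0, 0, 0.02], [0, 0, 0, 0, 0.02]]])

```text
time: 16.18
tool_pos: [535.8, -219.4, 36.1]
tcp_rot: [0.768, 1.551, 2.336]
contact_force: [-1.1, 0.5, -1.2]
grip_width: 38.9
```

```bash
python3 -c "
from look import *
need([536.5,-219.5,36],1.571)
look('l',(230,120,130,100,6),(295,205,100,75,8),[])"
```

```text
t 16.1833 tcp [ 535.8 -219.4   36.1] grip 38.9 F [-1.1  0.5 -1.2] q [-0.52  0.66  1.58  0.01  0.93 -2.1 ]
tool x [-0.014  0.015 -1.   ] z dir 1.568
shift in tool axes mm [ 0.1 -0.7 -0.1]
turn deg -0.2
```

View pics/l_side.png

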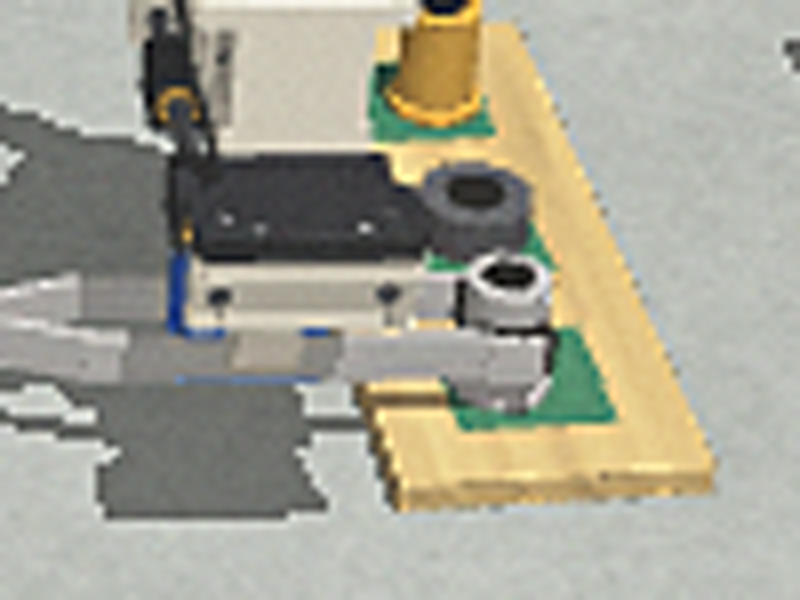

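send_rows(commands=[[[0, 0, 0, 0, 0.02], [0, 0, 0, 0, 0.02], [-0.005, 0, 0, 0, 0.02], [-0.008, 0, 0, 0, 0.02], [-0.01, 0, 0, 0, 0.02], [-0.01, 0, 0, 0, 0.02], [-0.01, 0, 0, 0, 0.02], [-0.01, 0, 0, 0, 0.02]]])

```text
time: 16.95
tool_pos: [534.2, -219.2, 91.4]
tcp_rot: [0.87, 1.543, 2.438]
contact_force: [0.8, 0.9, -3.0]
grip_width: 38.9
```

```bash
python3 -c "
from look import *
need([536.5,-219.5,180],1.571)
look('m',(230,120,130,100,6),(275,175,120,95,6.6),[])"
```

```text
t 16.95 tcp [ 534.2 -219.2   91.4] grip 38.9 F [ 0.8  0.9 -3. ] q [-0.52  0.58  1.53  0.01  1.06 -2.1 ]
tool x [-0.021  0.018 -1.   ] z dir 1.568
shift in tool axes mm [-88.6  -0.4   1.3]
turn deg -0.2
```

View pics/m_side.png

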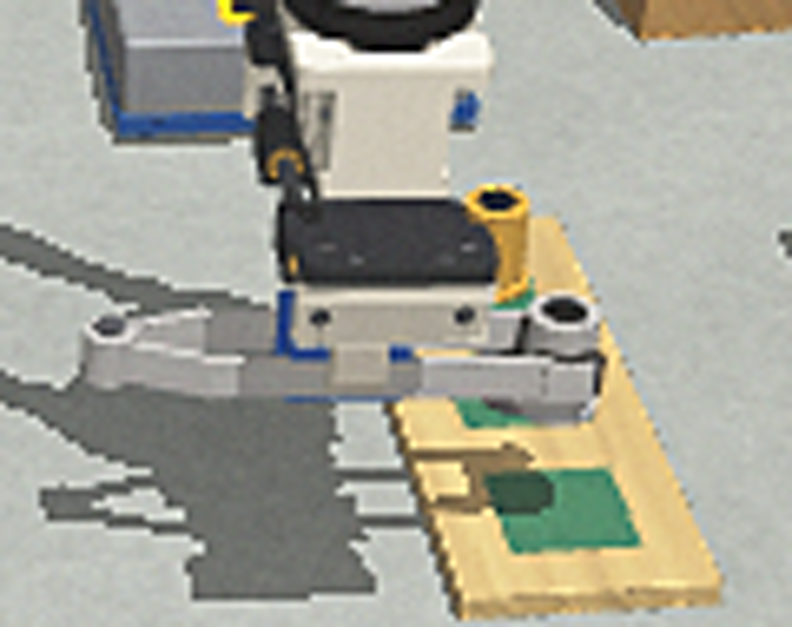

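send_rows(commands=[[[-0.015, 0, 0, 0, 0.02], [-0.018, 0, 0, 0, 0.02], [-0.018, 0, 0, 0, 0.02], [-0.018, 0, 0, 0, 0.02], [-0.015, 0, 0, 0, 0.02], [-0.01, 0, 0, 0, 0.02], [-0.001, 0, 0, 0, 0.02]]])

```text
time: 17.63
tool_pos: [535.4, -220.5, 190.7]
tcp_rot: [0.877, 1.543, 2.445]
contact_force: [-0.1, 0.6, -3.3]
grip_width: 38.8
```

```bash
python3 -c "
from look import *
need([492,190,180],1.571)"
```

```text
t 17.6333 tcp [ 535.4 -220.5  190.7] grip 38.8 F [-0.1  0.6 -3.3] q [-0.53  0.49  1.4   0.    1.28 -2.1 ]
tool x [-0.021  0.018 -1.   ] z dir 1.568
shift in tool axes mm [ 18.9  44.1 410.1]
turn deg -0.2
```

Transport in two stages, starting gently.

send_rows(commands=[[[0, 0.001, 0.01, 0, 0.02], [0, 0.002, 0.018, 0, 0.02], [0, 0.002, 0.022, 0, 0.02], [0, 0.002, 0.022, 0, 0.02], [0, 0.002, 0.022, 0, 0.02], [0, 0.002, 0.022, 0, 0.02], [0, 0.002, 0.022, 0, 0.02], [0, 0.002, 0.022, 0, 0.02], [0, 0.002, 0.022, 0, 0.02], [0, 0.002, 0.022, 0, 0.02]]])

```text
time: 18.47
tool_pos: [509.3, -5.0, 185.1]
tcp_rot: [1.008, 1.528, 2.57]
contact_force: [1.2, -0.3, -3.5]
grip_width: 38.9
```

```bash
python3 -c "
from look import *
need([492,190,175],1.571)"
```

```text
t 18.4667 tcp [509.3  -5.  185.1] grip 38.9 F [ 1.2 -0.3 -3.5] q [-0.17  0.37  1.6   0.02  1.21 -1.74]
tool x [-0.036  0.023 -0.999] z dir 1.561
shift in tool axes mm [ 15.3  18.7 194.5]
turn deg -0.6
```

send_rows(commands=[[[0, 0.002, 0.022, 0, 0.02], [0, 0.002, 0.022, 0, 0.02], [0, 0.002, 0.022, 0, 0.02], [0, 0.002, 0.022, 0, 0.02], [0, 0.002, 0.022, 0, 0.02], [0, 0.002, 0.022, 0, 0.02], [0, 0.002, 0.018, 0, 0.02], [0, 0.002, 0.012, 0, 0.02], [0, 0, 0.006, 0, 0.02], [0, 0, 0, 0, 0.02]]])

```text
time: 19.3
tool_pos: [480.6, 181.4, 179.4]
tcp_rot: [1.154, 1.507, 2.722]
contact_force: [0.7, -0.5, -3.4]
grip_width: 38.7
```

```bash
python3 -c "
from look import *
need([492,190.5,138],1.571)
look('n',(105,100,130,110,6),(275,75,110,95,7),[])"
```

```text
t 19.3 tcp [480.6 181.4 179.4] grip 38.7 F [ 0.7 -0.5 -3.4] q [ 0.19  0.39  1.59  0.04  1.21 -1.39]
tool x [-0.058  0.026 -0.998] z dir 1.567
shift in tool axes mm [ 40.9 -13.7   8. ]
turn deg -0.2
```

View pics/n_side.png

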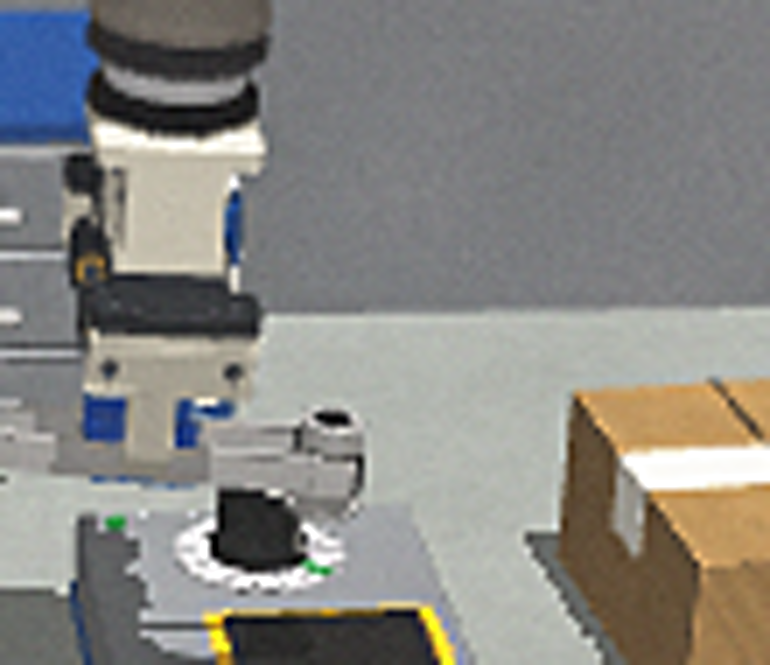

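View pics/n_top.png

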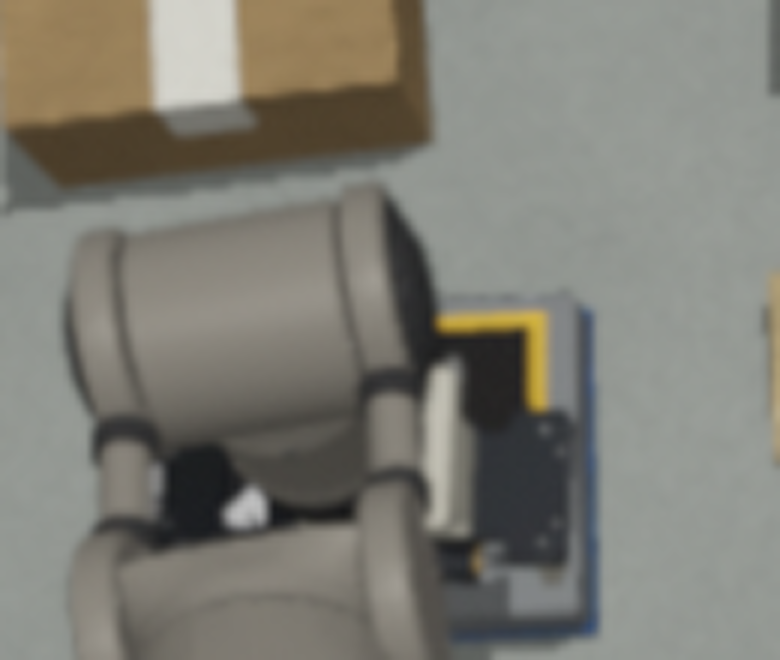

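send_rows(commands=[[[0.008, -0.004, 0.003, 0, 0.02], [0.01, -0.004, 0.003, 0, 0.02], [0.008, -0.003, 0.001, 0, 0.02], [0.003, 0, 0, 0, 0.02], [0, 0, 0, 0, 0.02], [0, 0, 0, 0, 0.02]]])

```text
time: 19.9
tool_pos: [491.7, 184.9, 145.2]
tcp_rot: [1.197, 1.506, 2.759]
contact_force: [-0.2, -0.2, -2.7]
grip_width: 38.7
```

```bash
python3 -c "
from look import *
need([492,190.5,142],1.571)"
```

```text
t 19.9 tcp [491.7 184.9 145.2] grip 38.7 F [-0.2 -0.2 -2.7] q [ 0.19  0.45  1.6   0.04  1.15 -1.39]
tool x [-0.06   0.024 -0.998] z dir 1.561
shift in tool axes mm [ 3.3 -0.4  5.5]
turn deg -0.6
```

send_rows(commands=[[[0, 0, 0.005, 0, 0.02], [0, 0, 0, 0, 0.02], [0, 0, 0, 0, 0.02]]])

```text
time: 20.15
tool_pos: [492.0, 190.0, 145.4]
tcp_rot: [1.198, 1.506, 2.758]
contact_force: [0.1, 0.1, -2.6]
grip_width: 38.8
```

```bash
python3 -c "
from look import *
need([492,190.5,142],1.571)
look('p',(105,100,130,110,6),(275,95,100,85,8),[((580.8,190,64),(0,0,255)),((580.8,190,114),(0,255,0)),((580.8,190,159),(0,255,255))])
need([492,190.5,142],1.571)"
```

```text
t 20.15 tcp [492.  190.  145.4] grip 38.8 F [ 0.1  0.1 -2.6] q [ 0.2   0.45  1.59  0.04  1.15 -1.38]
tool x [-0.06   0.024 -0.998] z dir 1.56
shift in tool axes mm [ 3.4 -0.2  0.5]
turn deg -0.6
t 20.25 tcp [492.  190.  145.5] grip 38.8 F [-1.   0.  -2.6] q [ 0.2   0.45  1.59  0.04  1.15 -1.38]
tool x [-0.06   0.024 -0.998] z dir 1.56
shift in tool axes mm [ 3.5 -0.2  0.5]
turn deg -0.6
```

View pics/p_side.png

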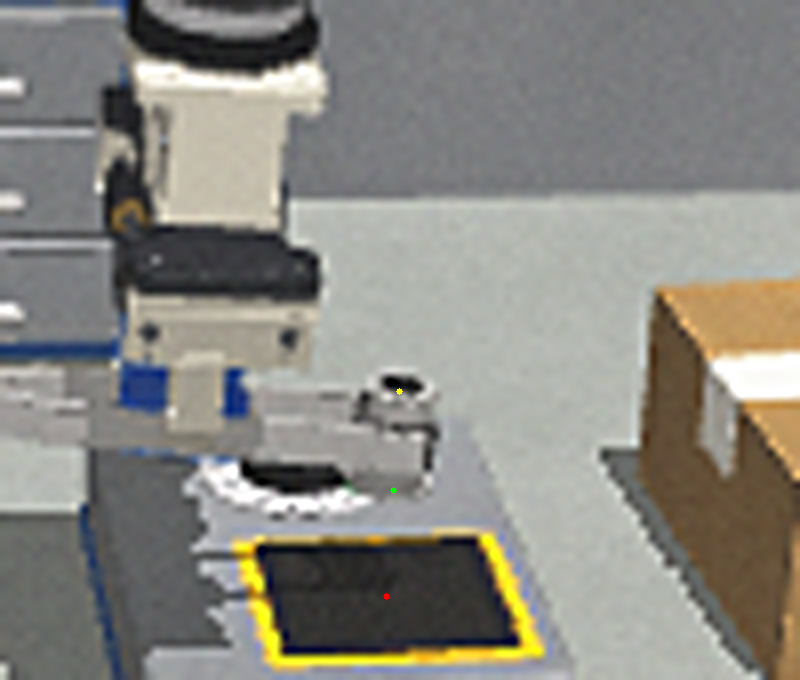

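View pics/p_top.png

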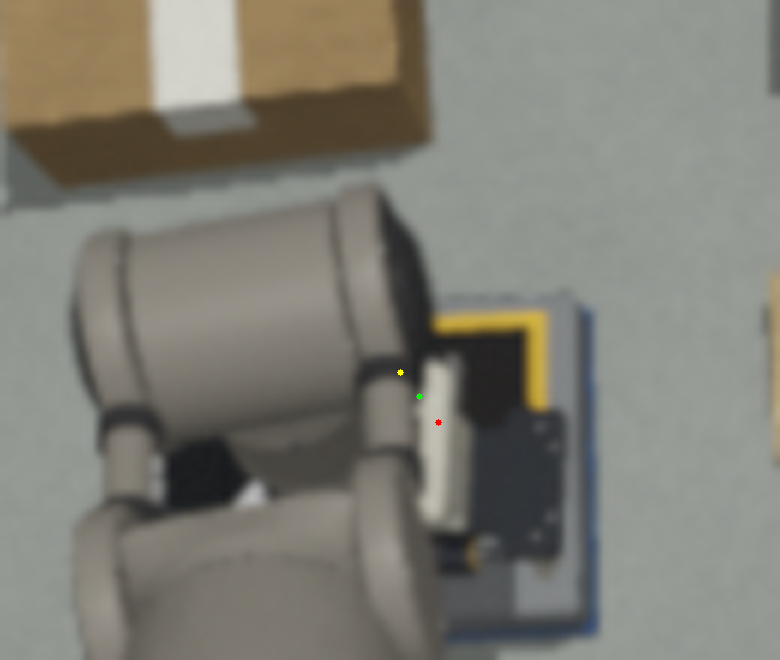

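send_rows(commands=[[[0, 0, 0, 0, 0.02], [0, 0, 0, 0, 0.02], [0, 0, 0, 0, 0.02]]])

```text
time: 20.5
tool_pos: [492.2, 190.1, 146.2]
tcp_rot: [1.184, 1.507, 2.745]
contact_force: [-0.5, -0.7, -2.5]
grip_width: 39.4
```

```bash
python3 -c "
from plant import monitor, close_job
o=monitor.get_obs(); print(o['tool_pos'],o['dq'].round(3),o['grip_width'],o['contact_force'])
print(close_job())"
```

```text
[492.15158391 190.07495807 146.17092004] [-0.    -0.003 -0.    -0.001  0.001 -0.001] 39.42193812129212 [-0.53345939 -0.66568704 -2.50758293]
the job is handed in; nothing more can be done
None
```

The job is handed in at about 20.5 s, with the arm holding the sleeve still over the pad in the closed tongs. `close_job` reports no verdict, so success is judged only by my own checks below.

- **Dial:** I turned the dial clockwise by about 65°. The gripper left the bar at about -0.63 rad, and the images put the mark between -0.62 and -0.69 rad. The image estimate of the pointer ranged from about -0.63 to -0.78 rad, so the two agree only to within a few hundredths of a radian up to about 0.15 rad. The limit is about 0.17 rad. The arm hid the dial from the top camera at the end, so I did not re-measure the pointer then, but nothing touched the dial after I let go of it.
- **Tongs and sleeve:** I took the steel tongs by their grips and closed the jaws on the bright sleeve from the front. The finger opening went to 38.9 mm, against the 38 mm expected for a 30 mm part. The robot itself stayed clear of the sleeve. The last side view that showed the brass bush and collar, while the sleeve was still on the board, had both in place.
- **Final hold:**
  - The side view shows the sleeve near upright, leaning about 4° by the tool reading, and within a few millimetres of the pad centre.
  - Its underside is roughly 50 mm above the pad.
  - Joint speeds were 0.003 rad/s or less, and the wrist carried about 2.5 N.
- **Readings that disagreed:**
  - The two cameras differed by up to about 5 mm on the sleeve position, so I worked with averages and checked relative positions in the side view.
  - The finger opening drifted from 38.8 to 39.4 mm in the last reading. I took this as sensor noise.

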